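Slide the tube rack home in the sorter's intake and start it

TASK

Push the white rack of sample tubes along the intake deck until it sits fully home: its far long side flush along the guide rail and its left end against the stop in front of the shutter. Then press the start button all the way down and let it go. Push only on the rack's block, slide it without lifting it or touching its tubes, do not press the button before the rack is home, and leave the other things where they are.

Things in the scene. Friction and masses are not known exactly. Their poses are not given: they have to be found in the camera images.
- station: Rack intake of a tube sorter, fixed to the bench; place and yaw vary. Origin: at bench height in the inner corner of guide rail and stop. Its x points away from the robot, square to the rail; y along the rail to the stop, to the robot's left; z up. The rack stands on its steel deck: top 6 mm above the bench, x -310 to 35, y -505 to 20 mm in this frame
- rail_mid (a point): Top edge, mid-length, of the guide rail's face: an aluminium bar 12 mm thick along the deck's far side. The face is the plane x = 0 of the station's frame, from y -450 to 0 mm (beyond -450 it flares away); its top is 36 mm above the bench
- stop_mid (a point): Top edge, mid-length, of the stop's face: an aluminium bar across the deck's left end, in front of the shutter. The face is the plane y = 0 of the station's frame, x from -130 to 0 mm; its top is 40 mm above the bench
- hood_top (a point): Middle of the top right edge of the white hood behind the stop: it fills x -140 to 60, y from 20 mm on in the station's frame, 150 mm high with a handle up to 171 mm. On its robot side is a grey control ledge 65 mm high, x -315 to -140, y from 20 mm on
- rack: White moulded tube block, loose on the deck: 96 mm (x) by 150 mm (y, long side) by 45 mm high, 130 to 250 g, with 5 by 8 holes and five tubes. Origin: centre of its underside. It starts clear of rail and stop, turned up to 0.3 rad. Home: origin at x -48, y -75 mm of the station's frame, axes parallel. Its tubes stay 40 mm clear of its near long side (-x) and 55 mm of its right end (-y)
- start_top (a point): Centre of the top of the round white start button, 28 mm in diameter, in a black collar of 44 mm diameter and 12 mm height, on the control ledge; the point is 22 mm above the ledge and moves with the button. Pressed straight down
- start (a joint): Travel of the start button in m: 0 up, 0.006 fully down; a spring returns it; it starts to move at about 1.5 N and needs 5 N fully down
- tube0: Capped sample tube, 13 mm diameter, cap 16 mm, 79 mm long, standing loosely in the rack's hole at x 0, y 9 mm of the rack's frame; origin: centre of its foot, 8 mm above the rack's underside; cap top 87 mm above the rack's underside. Must stay standing in its hole
- tube1: Capped sample tube, 13 mm diameter, cap 16 mm, 79 mm long, standing loosely in the rack's hole at x 18, y 45 mm of the rack's frame; origin: centre of its foot, 8 mm above the rack's underside; cap top 87 mm above the rack's underside. Must stay standing in its hole
- tube2: Capped sample tube, 13 mm diameter, cap 16 mm, 79 mm long, standing loosely in the rack's hole at x 36, y 27 mm of the rack's frame; origin: centre of its foot, 8 mm above the rack's underside; cap top 87 mm above the rack's underside. Must stay standing in its hole
- tube3: Capped sample tube, 13 mm diameter, cap 16 mm, 79 mm long, standing loosely in the rack's hole at x 0, y 63 mm of the rack's frame; origin: centre of its foot, 8 mm above the rack's underside; cap top 87 mm above the rack's underside. Must stay standing in its hole
- tube4: Capped sample tube, 13 mm diameter, cap 16 mm, 79 mm long, standing loosely in the rack's hole at x 36, y -9 mm of the rack's frame; origin: centre of its foot, 8 mm above the rack's underside; cap top 87 mm above the rack's underside. Must stay standing in its hole
- jar: Screw-lidded specimen jar, 54 mm diameter over the lid, 67 mm high, on the deck near its left front corner. Origin: centre of its foot. Bystander
- dropper: Small white dropper bottle, 32 mm diameter, 68 mm high, on the deck's right end. Origin: centre of its foot. Bystander
- block: Small white block 60 by 36 by 40 mm holding two capped tubes (fixed in it, 89 mm high in all), on the deck's right end. Origin: centre of its underside. Bystander
- tipbox: Closed box of pipette tips, 112 by 76 by 58 mm, on the bench to the right of the deck. Origin: centre of its underside. Bystander
- tape: Roll of tape lying flat, 68 mm diameter, 19 mm high, on the bench to the right of the deck. Origin: centre of its underside. Bystander
- pen: Marker pen, 120 mm long, 12 mm thick, lying on the front edge of the control ledge (65 mm above the bench). Origin: centre of its underside. Bystander
Not all that is in view belongs to the job. Leave any green look-alike of the rack alone.

How it is judged:
By the outcome, as a careful person would: the job done as asked, in the order asked, and still so for the second after the job is handed in, with the robot touching nothing.
It also fails if it takes over 58 s, if anything falls off the work surface, if the arm or the gripper's body presses on something with over 40 N, if the wrist force passes 120 N, or if a joint passes its speed limit or range.

ROBOT

A 6-joint arm with a two-finger parallel gripper is mounted at the origin on the work surface. World frame = base frame: x ahead of the robot, y to its left, z up, the work surface at z = 0. Lengths are in mm, angles in degrees, forces in N, time in s.
With the tool pointing down it reaches from about 350 to 850 mm from the base axis. Payload 8.1 kg.
Tool frame: the origin (TCP) lies midway between the tips of the shut fingers; the grasp point (between the pads) lies 19 mm behind it; x points along the fingers, y is the direction in which the jaws open and shut, and the axes are right-handed (so a half turn about x gives the same grasp; the last joint's range is limited). The gripper opens to 85 mm and grips with 20 to 120 N. Pads are 22 mm wide; open, the fingers measure 114 mm over their backs; the gripper's body (76 mm by 85 mm) begins 54 mm behind the grasp point. The pads swing forward as they close: fully open they stand 13 mm farther back than shut.
Start: joints at [-76.513, 7.471, 85.268, -0, 87.261, -4.893], TCP at [189.216, -569.388, 231.292] pointing down, gripper open.
Joint ranges: [-169.43, 169.43], [-51.17, 129.36], [1.28, 143.12], [-76.62, 256.62], [0, 156.53], [-152.29, 152.29]. Speed limits (degrees/s): [136.94, 136.94, 159.86, 180, 180, 180].

INTERFACE

Orientations are given as [roll, pitch, yaw] about the fixed x, y, z axes, in that order (R = Rz(yaw) Ry(pitch) Rx(roll)).
In Python, from bench import sense, snapshot, hand_in gives the robot as it stands.
- The arm moves only by the tool drive_tool, never from a script. Its argument "deltas" is a list of rows, each a list of 7 numbers: the closure in counts, from 0 (fully open) to 255 (shut), then the shift along the tool's x, y, z in m, then the turn, a rotation vector about the tool's x, y, z in rad. A call has exactly 10 rows; each row is the pose to reach, as a shift and turn from the pose commanded when the call began, along the tool's axes at that moment; what a row does not reach only later rows make up. A row lasts 1/12 s, in which the tool goes at most 41.7 mm and 7.16 degrees, less where a joint would pass 70% of its speed; a pose out of reach is approached as far as the arm can. A call with a gripper value outside its range is refused whole. The fingers move at their own pace and stop on an object; "squeeze" is the grip in N (left out, the last holds). Time passes only in rows, so rows that repeat a pose let the fingers close, or fill a call up. It gives the time, the measured TCP pose, the force and the opening at its end, in the units of the state.
- sense(): the state, without advancing time (a new reading comes with each control period).
- snapshot(name): name is "scene" or "top"; returns a dict with "frame" (420x560x3 uint8, blue, green, red), "fx", "fy", "cx", "cy" (pixels), "k1" (the pictures are not rectified: a ray, as slopes to the right and down, at radius r is drawn at 1 + k1 r^2 times it, then the intrinsics apply), "rvec" (rotation vector, rad) and "tvec" (3), from world to camera coordinates, as OpenCV has them. Camera axes: x right, y down, z forward; pixel columns grow to the right and rows downward; lengths in mm; the calibration is good to about 2 mm. A picture is of the moment at which its call begins. There is no depth.
- hand_in(): hands the job in, once; it reports no verdict.
The state is a dict: "time": time; "joint_pos": joint angles; "qd": joint speeds; "joint_efforts": joint torques, N m; "tool_pos": TCP position; "tcp_rot": TCP orientation; "ft_force": force on the tool from outside, world axes, zero at the start; "wrist_torque": the same for the moment, N m; "finger_gap": finger opening in mm.
Only numpy, scipy, OpenCV 4.12 (cv2) and the standard library are available. Lean on these libraries where they do the work, as an engineer would, in place of code of your own. Each camera call takes 0.05 s, during which the arm holds its last target.

## Working session

There is one attempt and no reset: what is moved stays moved. The work goes in short steps, Python scripts to look and compute and a tool call to move; the robot and the scene stay as the last step left them, time stands still between calls to the robot, and variables do not carry over. Pictures are saved under pics/ and viewed, and the job is handed in when it is done.

Besides the shell and the picture viewer there is one more tool, called as a command line: name --pt "numbers of a row" for each row, then --argument value for the rest. drive_tool: Moves the arm, as the interface text tells. Its arguments: {"type":"object","properties":{"deltas":{"type":"array","items":{"type":"array","items":{"type":"number"}}},"squeeze":{"type":"number"}},"required":["deltas"]}

```bash
ls; mkdir -p pics; python3 - <<'E'
from bench import sense,snapshot
import cv2,pickle
for n in("scene","top"):
    s=snapshot(n);pickle.dump(s,open(f"{n}0.pkl","wb"));cv2.imwrite(f"pics/{n}0.png",cv2.resize(s["frame"],(800,600),interpolation=cv2.INTER_CUBIC))
    print({k:v for k,v in s.items() if k!="frame"})
print(sense())
E
```

```text
pics
{'fx': 399.95236472327997, 'fy': 399.95236472327997, 'cx': 283.3794031034704, 'cy': 213.71092758352233, 'k1': -0.00950195172411987, 'rvec': array([ 2.00572393,  0.83062667, -0.48041188]), 'tvec': array([-289.43147451, -105.24885851, 1317.29536356])}
{'fx': 495.25814726049435, 'fy': 495.25814726049435, 'cx': 277.54978471772273, 'cy': 213.10854631936917, 'k1': -0.1352630878406716, 'rvec': array([ 2.14613165, -2.09272093,  0.20653363]), 'tvec': array([ -62.09342362,  499.40792844, 1168.78929528])}
{'time': 0.1, 'joint_pos': array([-7.65125509e+01,  7.51101940e+00,  8.53242254e+01, -4.38099370e-04,
        8.72630636e+01, -4.89416827e+00]), 'qd': array([-0.04133612, -0.04902821, -0.16094149, -0.0085026 , -0.06288544,
        0.03652077]), 'joint_efforts': array([ 7.10340155e-04, -5.70955753e+01, -5.01940119e+01, -2.15183236e-04,
        8.21196445e-03,  8.98583608e-07]), 'tool_pos': array([ 189.09429546, -568.88357388,  230.33549949]), 'tcp_rot': array([-94.63915058,  89.90169069, 103.7424881 ]), 'ft_force': array([ 1.11628007, -0.63778742, -0.34756251]), 'wrist_torque': array([0.01613433, 0.00336863, 0.01373074]), 'finger_gap': 85.01003475682818}
```

View pics/scene0.png

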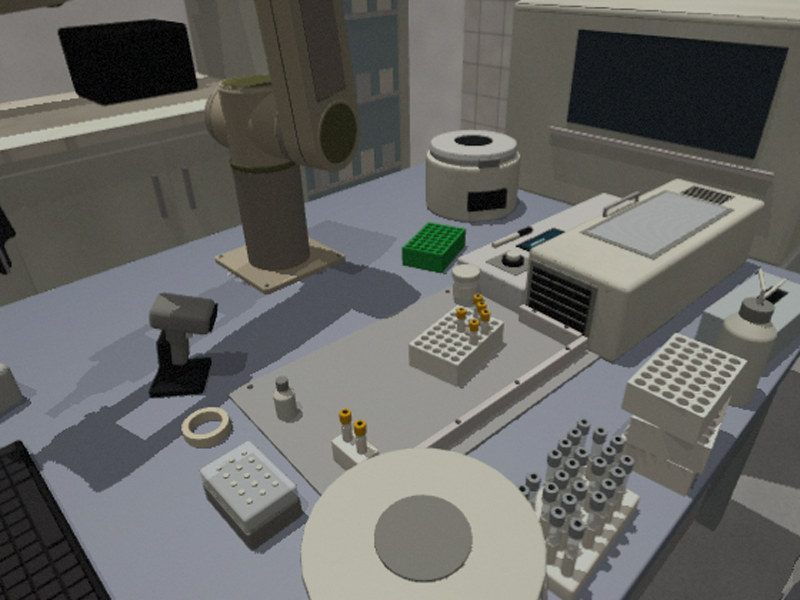

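View pics/top0.png

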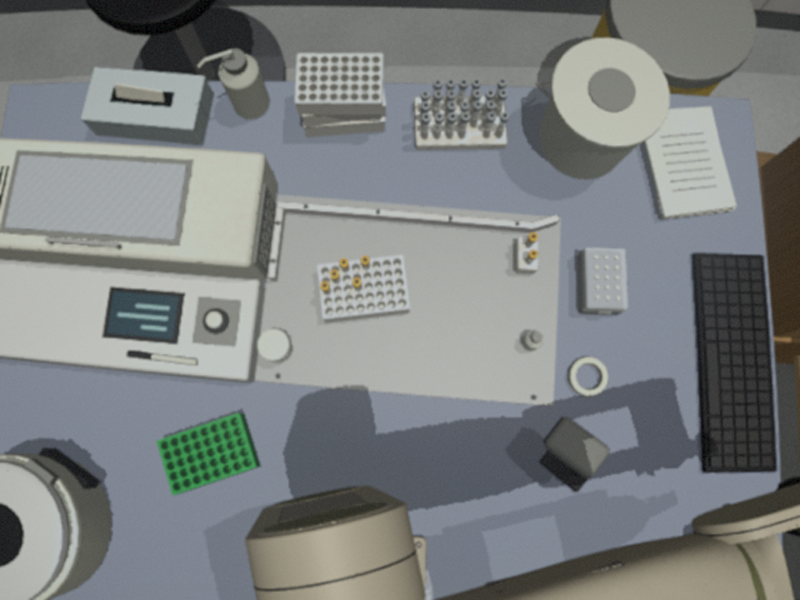

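Candidates (top picture, 800×600): the white block with five amber caps on the deck (363,287), a green rack (208,452), stacked white racks (340,90), a grey-capped tube rack (460,115) and the small two-tube block (527,250). I choose the first: it is on the deck, white, and has five tubes. Next is a close crop to check it.

```bash
cat > h.py <<'E'
import numpy as np,cv2,pickle
def load(n): return pickle.load(open(n,"rb"))
def ray(s,u,v):
    x,y=(u-s["cx"])/s["fx"],(v-s["cy"])/s["fy"]
    rd=np.hypot(x,y); r=rd
    for _ in range(30): r=rd/(1+s["k1"]*r*r)
    k=r/rd if rd>0 else 1
    R=cv2.Rodrigues(s["rvec"])[0]; C=-R.T@s["tvec"]
    return C,R.T@np.array([x*k,y*k,1.])
def px2w(s,u,v,z):
    C,d=ray(s,u,v); return C+d*(z-C[2])/d[2]
def w2px(s,P):
    K=np.array([[s["fx"],0,s["cx"]],[0,s["fy"],s["cy"]],[0,0,1]])
    D=np.array([s["k1"],0,0,0,0.])
    return cv2.projectPoints(np.float64(P).reshape(-1,1,3),s["rvec"],s["tvec"],K,D)[0].reshape(-1,2)
def crop(s,x0,y0,x1,y1,f,name,overlay=None):
    im=cv2.resize(s["frame"][y0:y1,x0:x1],None,fx=f,fy=f,interpolation=cv2.INTER_CUBIC)
    if overlay is not None:
        for (u,v) in overlay: cv2.circle(im,(int((u+.5-x0)*f),int((v+.5-y0)*f)),3,(0,0,255),1)
    cv2.imwrite(name,im); print(name,im.shape)
E
python3 - <<'E'
from h import *
s=load("top0.pkl")
crop(s,170,130,300,235,6,"pics/c1.png")
crop(s,130,130,260,235,6,"pics/c2.png")
crop(s,270,130,400,235,6,"pics/c3.png")
E
```

```text
pics/c1.png (630, 780, 3)
pics/c2.png (630, 780, 3)
pics/c3.png (630, 780, 3)
```

View pics/c1.png

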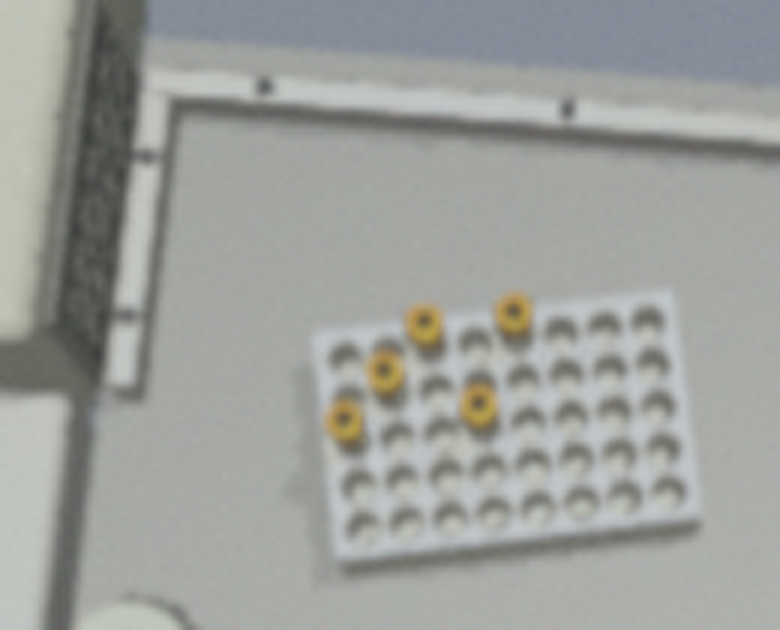

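View pics/c2.png

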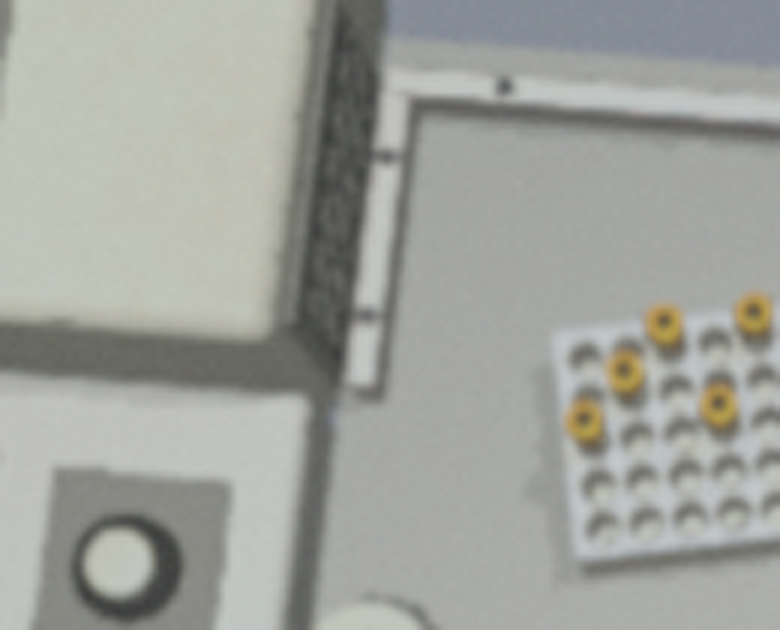

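View pics/c3.png

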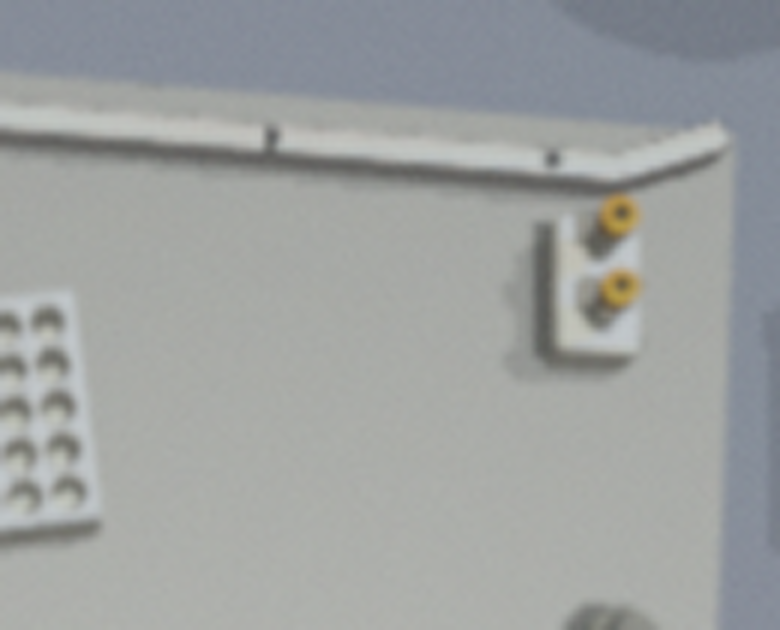

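The crop confirms the rack: the five caps match the described hole pattern. Its top corners in c1 are (313,333), (672,292), (700,520) and (340,558). The inner corner is at (174,101), the stop's near end at (137,388), the flare start at c3 (612,181), and the button at c2 (118,562).

```bash
cat > fit.py <<'E'
from h import *
def cw(s,x0,y0,p,z,f=6): return px2w(s,(p[0]+.5)/f-.5+x0,(p[1]+.5)/f-.5+y0,z)
def rackfit(P): # P: 4 world corners order: far-left, far-right, near-right, near-left
    P=np.array(P)[:,:2]; L=np.array([[48,75],[48,-75],[-48,-75],[-48,75.]])
    c=P.mean(0); A=P-c; H=L.T@A
    th=np.arctan2(H[0,1]-H[1,0],H[0,0]+H[1,1])
    R=np.array([[np.cos(th),-np.sin(th)],[np.sin(th),np.cos(th)]])
    print("rack resid",np.round(A-L@R.T,1).tolist()); return c,th
E
python3 - <<'E'
from fit import *
s=load("top0.pkl")
O=cw(s,170,130,(174,102),36); F=cw(s,270,130,(612,181),36); S=cw(s,170,130,(138,388),40)
m=cw(s,170,130,(780,146),36)
print("O,F,S,m",O,F,S,m,np.hypot(*(O-F)[:2]),np.hypot(*(O-S)[:2]))
d=(O-F)[:2]; th=np.arctan2(-d[0],d[1]); print("yaw rail",np.degrees(th))
d=(O-S)[:2]; print("yaw stop",np.degrees(np.arctan2(d[1],d[0])))
P=[cw(s,170,130,p,51) for p in[(313,333),(672,292),(700,520),(340,558)]]
c,t=rackfit(P); print(c,np.degrees(t),np.round(P,1).tolist())
R=np.array([[np.cos(th),-np.sin(th)],[np.sin(th),np.cos(th)]])
o=O[:2]
print("rack in station",R.T@(c-o),np.degrees(t-th))
b=cw(s,130,130,(118,562),87); print("button",b,R.T@(b[:2]-o))
# jar, block, dropper
for n,u,v,z in(("jar",274*.7,345*.7,73),("drop",532*.7,338*.7,70),("blk",519*.7,254*.7,46)):
    w=px2w(s,u,v,z); print(n,w,R.T@(w[:2]-o))
# overlay check in both
def st(x,y,z): return [*(o+R@[x,y]),z]
pts=[st(0,0,36),st(0,-150,36),st(0,-300,36),st(0,-450,36),st(-130,0,40),st(-310,-505,6),st(35,-505,6),st(-140,20,150),st(60,20,150),st(-315,20,65),b]
for n in("scene","top"):
    q=load(n+"0.pkl"); pp=w2px(q,pts); print(np.round(pp,1).tolist())
    if n=="scene": crop(q,150,100,430,350,2.85,"pics/ov_s.png",pp)
    else: crop(q,120,100,400,300,2.85,"pics/ov_t.png",pp)
E
```

```text
O,F,S,m [672.07620289 157.45874309  36.        ] [ 648.40193138 -286.31370551   36.        ] [545.21680683 164.43760162  40.        ] [ 658.52501642 -101.79728475   36.        ] 444.40348475756247 127.05121343464376
yaw rail -3.053707454748131
yaw stop -3.148812841236838
rack resid [[0.0, 0.4], [0.1, 0.6], [-0.9, 0.5], [0.8, -1.6]]
[530.85715956   9.5047977 ] 8.122296195192066 [[567.8, 90.9, 51.0], [589.0, -57.3, 51.0], [493.1, -71.0, 51.0], [473.5, 75.4, 51.0]]
rack in station [-133.13671203 -155.26688013] 11.176003649940196
button [460.77889788 256.39154519  87.        ] [-216.26762107   87.53608692]
jar [421.65454499 153.69344791  73.        ] [-249.86548372  -17.10041626]
drop [ 444.8518257  -279.11296819   70.        ] [-203.64467005 -448.05649759]
blk [ 597.19486316 -262.58066911   46.        ] [ -52.39866292 -423.43205236]
[[402.9, 235.2], [363.9, 261.4], [316.9, 293.0], [259.3, 331.6], [361.4, 213.2], [156.8, 275.0], [247.9, 371.7], [367.1, 172.3], [438.2, 201.3], [317.1, 179.1], [358.7, 176.3]]
pics/ov_s.png (712, 798, 3)
[[198.6, 146.6], [256.8, 150.8], [315.4, 155.2], [373.7, 159.9], [192.5, 195.4], [388.1, 284.0], [392.7, 152.3], [175.5, 188.0], [185.9, 106.6], [174.1, 267.6], [149.2, 223.2]]
pics/ov_t.png (570, 798, 3)
```

View pics/ov_s.png

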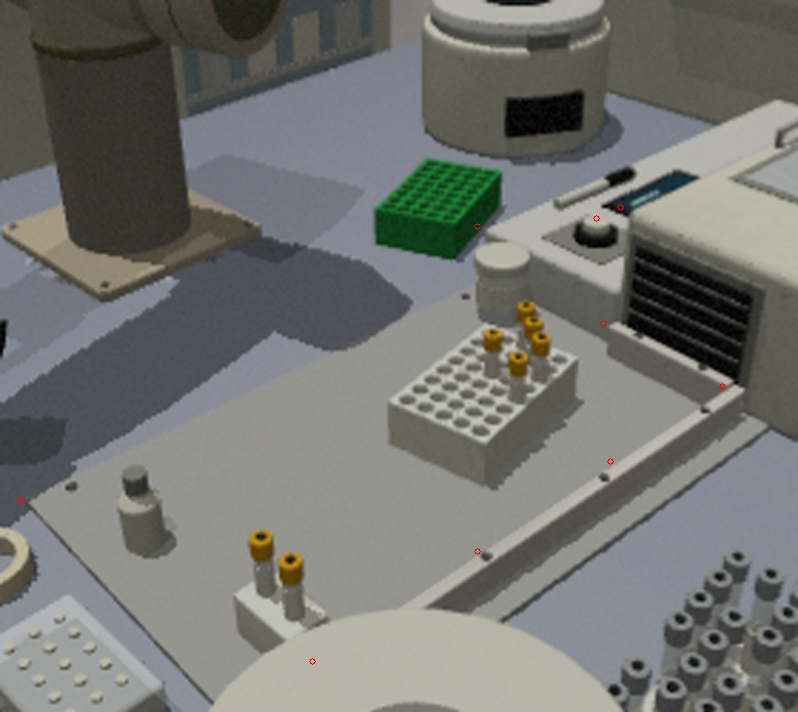

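View pics/ov_t.png

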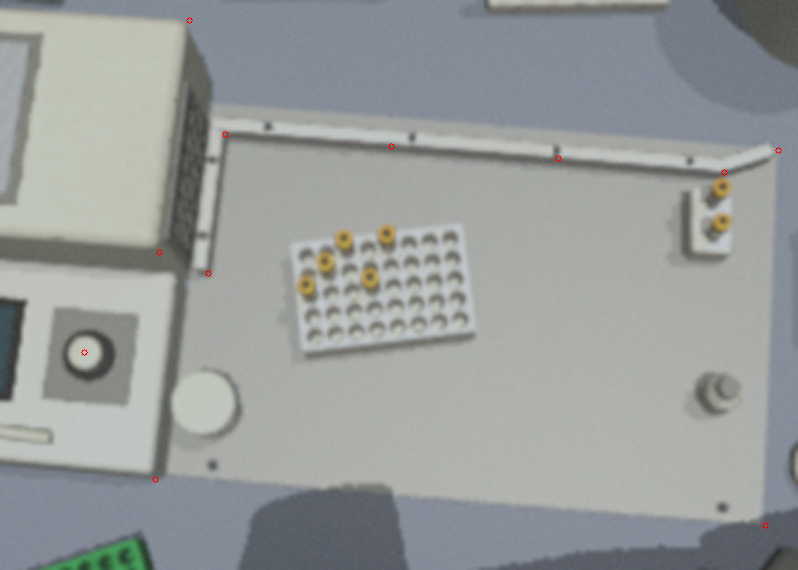

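```bash
python3 - <<'E'
from h import *
s=load("scene0.pkl")
crop(s,280,190,420,290,5.6,"pics/s1.png")
crop(s,310,150,420,240,7,"pics/s2.png")
E
```

```text
pics/s1.png (560, 784, 3)
pics/s2.png (630, 770, 3)
```

View pics/s1.png

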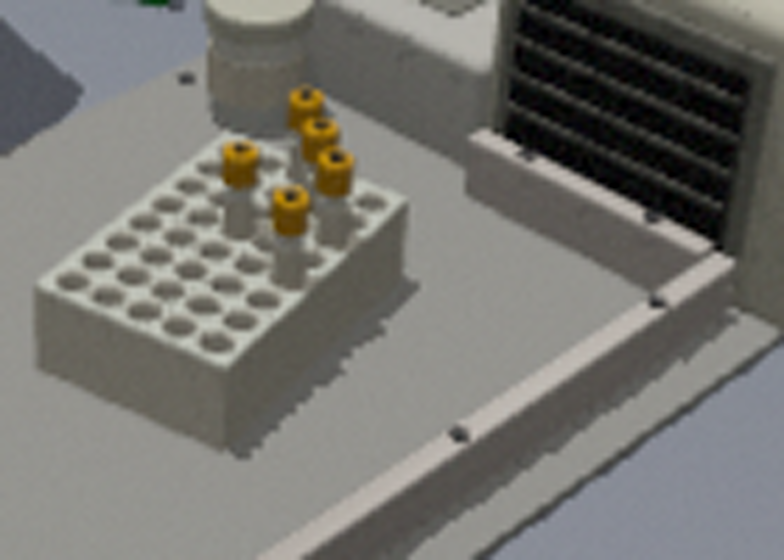

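View pics/s2.png

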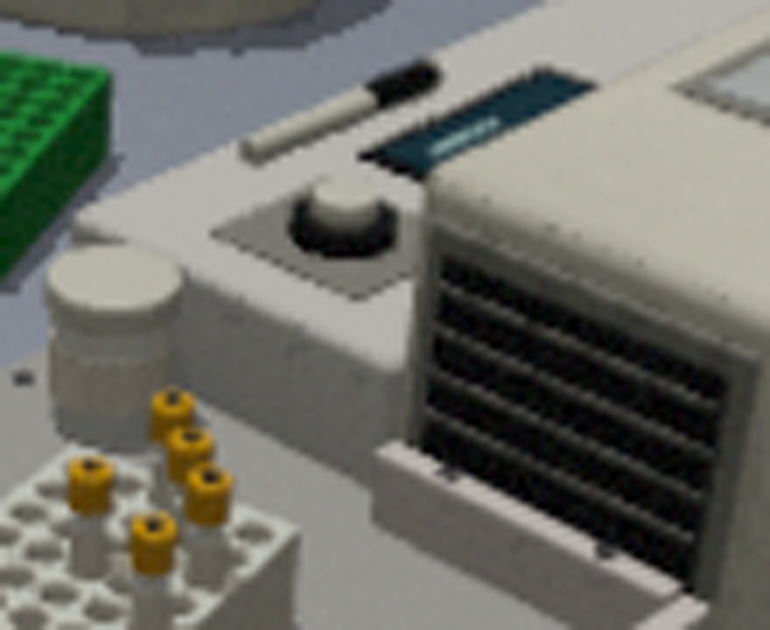

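```bash
python3 - <<'E'
from fit import *
s=load("scene0.pkl")
f=lambda p,z:cw(s,280,190,p,z,5.6); g=lambda p,z:cw(s,310,150,p,z,7)
print("O",f((692,260),38)); print("S",g((374,457),40)); print("button",g((345,190),87))
print("rack FL,FR,NR",[np.round(f(p,51),1).tolist() for p in((407,203),(228,367),(36,287))])
# triangulate button
t=load("top0.pkl")
A=[];
import numpy as np
def tri(a,b):
    M=np.zeros((3,3));v=np.zeros(3)
    for C,d in(a,b):
        d=d/np.linalg.norm(d);P=np.eye(3)-np.outer(d,d);M+=P;v+=P@C
    return np.linalg.solve(M,v)
px=lambda p,x0,y0,f:((p[0]+.5)/f-.5+x0,(p[1]+.5)/f-.5+y0)
print(tri(ray(s,*px((345,190),310,150,7)),ray(t,*px((118,562),130,130,6))))
print(tri(ray(s,*px((692,260),280,190,5.6)),ray(t,*px((174,102),170,130,6))))
E
```

```text
O [675.82646148 152.12986807  38.        ]
S [550.31536635 160.54035771  40.        ]
button [462.48954044 254.78770435  87.        ]
rack FL,FR,NR [[571.1, 85.6, 51.0], [591.5, -58.2, 51.0], [498.0, -73.5, 51.0]]
[461.04964757 256.78452488  85.74097271]
[672.93882021 157.92036127  33.60331457]
```

```bash
cat >> h.py <<'E'
from scipy.spatial.transform import Rotation as Ro
def rel(st,target,yaw_y=None,psi=None):
    """delta in tool axes (m) & rotvec: target TCP, tool x down, tool y horizontally at angle psi (deg, world)"""
    R=Ro.from_euler('xyz',st["tcp_rot"],degrees=True)
    d=R.inv().apply(np.array(target)-st["tool_pos"])/1000
    rv=None
    if psi is not None:
        a=np.radians(psi);x=np.array([0,0,-1.]);y=np.array([np.cos(a),np.sin(a),0]);z=np.cross(x,y)
        rv=(R.inv()*Ro.from_matrix(np.c_[x,y,z])).as_rotvec()
    return np.round(d,4),None if rv is None else np.round(rv,4)
E
python3 - <<'E'
from h import *
from bench import sense
s=sense();R=Ro.from_euler('xyz',s["tcp_rot"],degrees=True)
print(np.round(R.as_matrix(),3),s["tool_pos"])
th=np.radians(-3.1);Q=np.array([[np.cos(th),-np.sin(th)],[np.sin(th),np.cos(th)]]);O=np.array([673,156])
for p in[(-250,-155),(-190,-155)]:
    w=O+Q@p; print(w)
    for psi in(86.9,-93.1): print(rel(s,[*w,200],psi=psi))
E
```

```text
[[-0.     0.315 -0.949]
 [ 0.002 -0.949 -0.315]
 [-1.    -0.002 -0.   ]] [ 189.09429546 -568.88357388  230.33549949]
[414.98361641  14.74651935]
(array([ 0.0312, -0.4826, -0.3984]), array([-2.7667e+00, -2.4000e-03,  3.0000e-04]))
(array([ 0.0312, -0.4826, -0.3984]), array([3.749e-01, 2.000e-04, 1.700e-03]))
[474.89581663  11.50179057]
(array([ 0.0312, -0.4606, -0.4542]), array([-2.7667e+00, -2.4000e-03,  3.0000e-04]))
(array([ 0.0312, -0.4606, -0.4542]), array([3.749e-01, 2.000e-04, 1.700e-03]))
```

drive_tool --pt "100 0 -0.04 -0.033 0.03 0 0" --pt "100 0 -0.08 -0.066 0.06 0 0" --pt "100 0 -0.12 -0.1 0.1 0 0" --pt "100 0 -0.16 -0.133 0.13 0 0" --pt "100 0 -0.19 -0.16 0.16 0 0" --pt "100 0 -0.22 -0.185 0.19 0 0" --pt "100 0 -0.25 -0.21 0.22 0 0" --pt "100 0 -0.28 -0.235 0.25 0 0" --pt "100 0 -0.3 -0.25 0.27 0 0" --pt "100 0 -0.32 -0.265 0.28 0 0"

```text
time: 0.93
tool_pos: [339.8, -180.1, 231.0]
tcp_rot: [-152.1, 90.0, 30.2]
ft_force: [1.3, 0.1, 0.3]
finger_gap: 51.8
```

```bash
cat > q.py <<'E'
from h import *
from bench import sense
th=np.radians(-3.1);Q=np.array([[np.cos(th),-np.sin(th)],[np.sin(th),np.cos(th)]]);O=np.array([673,156.])
def go(x,y,z,psi=-93.1):
    s=sense(); print("F",np.round(s["ft_force"],1),"station",np.round(Q.T@(s["tool_pos"][:2]-O),1),round(s["tool_pos"][2],1),"gap",round(s["finger_gap"],1),s["time"])
    print(*rel(s,[*(O+Q@[x,y]),z],psi=psi))
E
python3 -c "
from q import *
go(-255,-155,120)"
```

```text
F [1.3 0.1 0.3] station [-314.5 -353.7] 231.0 gap 51.8 0.9333
[ 0.1111 -0.1922 -0.0777] [ 0.0932 -0.0002  0.0001]
```

drive_tool --pt "100 0.01 -0.03 -0.012 0.03 0 0" --pt "100 0.02 -0.065 -0.025 0.06 0 0" --pt "100 0.03 -0.1 -0.04 0.09 0 0" --pt "100 0.045 -0.13 -0.053 0.093 0 0" --pt "100 0.06 -0.16 -0.065 0.093 0 0" --pt "100 0.08 -0.18 -0.073 0.093 0 0" --pt "100 0.1 -0.19 -0.077 0.093 0 0" --pt "100 0.111 -0.192 -0.078 0.093 0 0" --pt "100 0.111 -0.192 -0.078 0.093 0 0" --pt "100 0.111 -0.192 -0.078 0.093 0 0"

```text
time: 1.77
tool_pos: [409.2, 12.4, 119.9]
tcp_rot: [10.0, 89.9, -173.0]
ft_force: [-0.1, -0.5, -0.3]
finger_gap: 51.9
```

```bash
python3 - <<'E'
from q import *
go(-255,-155,20)
from bench import snapshot
s=snapshot("top");crop(s,170,130,310,250,5.5,"pics/a1.png")
s=snapshot("scene");crop(s,240,140,420,290,4.4,"pics/a2.png")
E
```

```text
F [-0.1 -0.5 -0.3] station [-255.7 -157.7] 119.9 gap 51.9 1.7667
[ 0.0999 -0.0027 -0.0009] [ 0.0021  0.002  -0.0003]
pics/a1.png (660, 770, 3)
pics/a2.png (660, 792, 3)
```

View pics/a1.png

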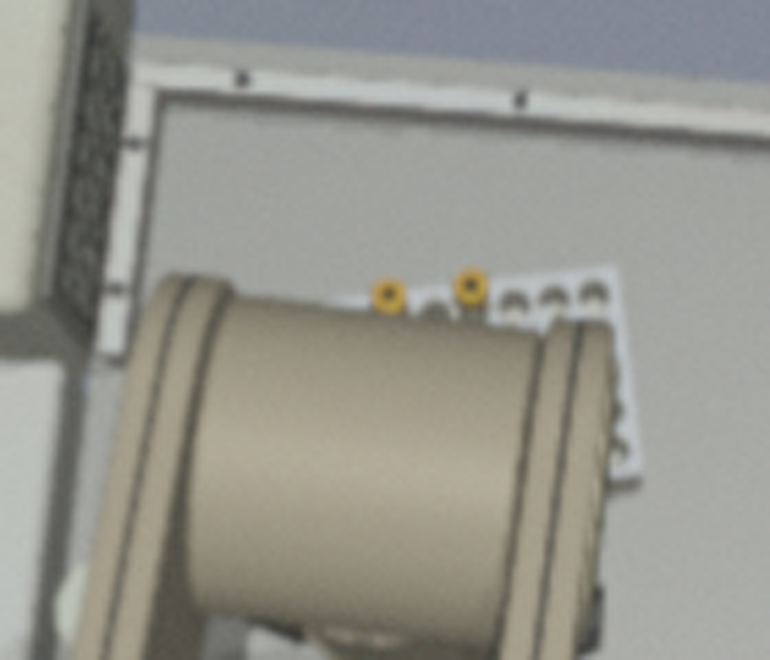

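View pics/a2.png

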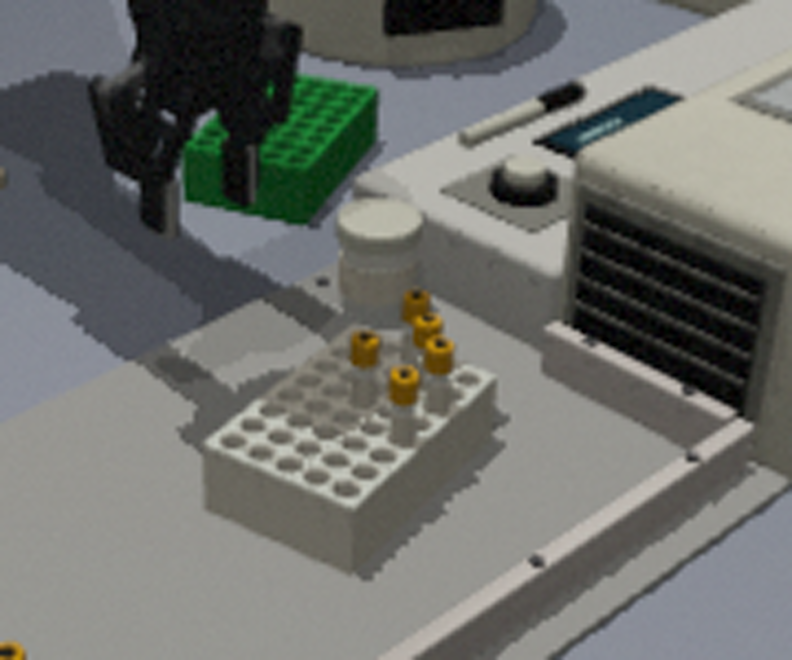

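The scene crop shows the open gripper (160,200) on the robot side of the rack, clear of the jar (380,250). Lowering it now.

drive_tool --pt "100 0.02 -0.001 0 0 0 0" --pt "100 0.045 -0.003 0 0 0 0" --pt "100 0.07 -0.003 0 0 0 0" --pt "100 0.09 -0.003 0 0 0 0" --pt "100 0.098 -0.003 0 0 0 0" --pt "100 0.102 -0.003 0 0 0 0" --pt "100 0.102 -0.003 -0.005 0 0 0" --pt "100 0.102 -0.003 -0.012 0 0 0" --pt "100 0.102 -0.003 -0.02 0 0 0" --pt "100 0.102 -0.003 -0.03 0 0 0"

```text
time: 2.7
tool_pos: [442.3, 14.1, 19.9]
tcp_rot: [178.4, 89.8, -4.6]
ft_force: [-0.2, -0.4, 0.1]
finger_gap: 52.0
```

```bash
python3 - <<'E'
from q import *
go(-107,-155,18)
from bench import snapshot
s=snapshot("scene");crop(s,240,140,420,290,4.4,"pics/a3.png")
E
```

```text
F [-0.2 -0.4  0.1] station [-222.7 -154.2] 19.9 gap 52.0 2.7
[ 0.0022  0.001  -0.1157] [ 0.0018 -0.0029 -0.0001]
pics/a3.png (660, 792, 3)
```

View pics/a3.png

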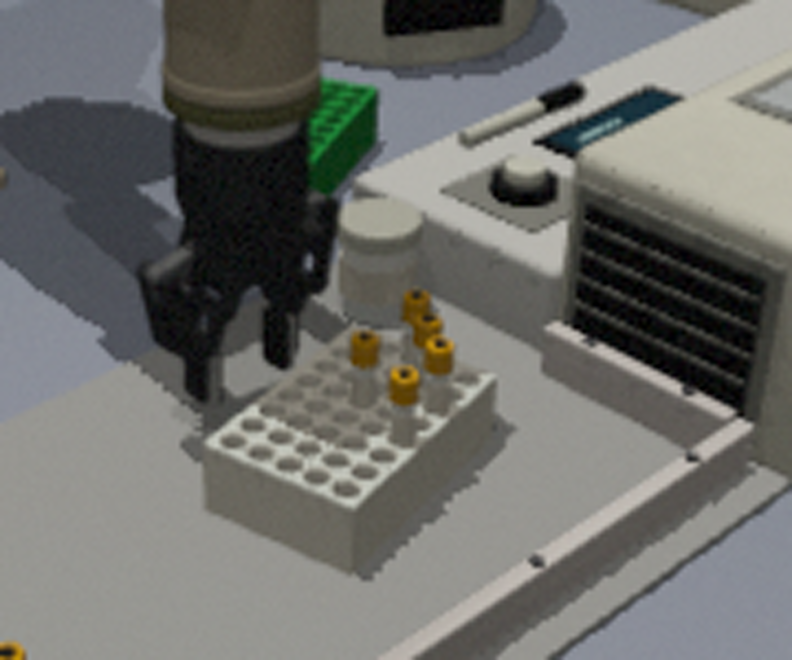

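The fingers (200,370) and (280,340) stand just behind the near long side and below its top. Pushing towards the rail.

drive_tool --pt "100 0 0.001 -0.004 0 0 0" --pt "100 0 0.001 -0.008 0 0 0" --pt "100 0 0.001 -0.012 0 0 0" --pt "100 0 0.001 -0.016 0 0 0" --pt "100 0 0.001 -0.02 0 0 0" --pt "100 0 0.001 -0.024 0 0 0" --pt "100 0 0.001 -0.028 0 0 0" --pt "100 0 0.001 -0.032 0 0 0" --pt "100 0 0.001 -0.036 0 0 0" --pt "100 0 0.001 -0.04 0 0 0"

```text
time: 3.58
tool_pos: [480.0, 11.3, 18.1]
tcp_rot: [-6.7, 90.0, 170.3]
ft_force: [-2.2, 0.7, 0.7]
finger_gap: 52.0
```

drive_tool --pt "100 0 0 -0.003 0 0 0" --pt "100 0 0 -0.006 0 0 0" --pt "100 0 0 -0.009 0 0 0" --pt "100 0 0 -0.012 0 0 0" --pt "100 0 0 -0.015 0 0 0" --pt "100 0 0 -0.018 0 0 0" --pt "100 0 0 -0.021 0 0 0" --pt "100 0 0 -0.024 0 0 0" --pt "100 0 0 -0.027 0 0 0" --pt "100 0 0 -0.03 0 0 0"

```text
time: 4.42
tool_pos: [510.2, 9.6, 18.3]
tcp_rot: [170.9, 90.0, -12.1]
ft_force: [-1.2, -0.1, -0.6]
finger_gap: 51.6
```

```bash
python3 - <<'E'
from q import *
go(-107,-155,18)
from bench import snapshot
s=snapshot("scene");crop(s,240,140,420,290,4.4,"pics/a4.png")
E
```

```text
F [-1.2 -0.1 -0.6] station [-154.7 -155. ] 18.3 gap 51.6 4.4167
[ 0.0003  0.0001 -0.0477] [ 0.0019 -0.     -0.    ]
pics/a4.png (660, 792, 3)
```

View pics/a4.png

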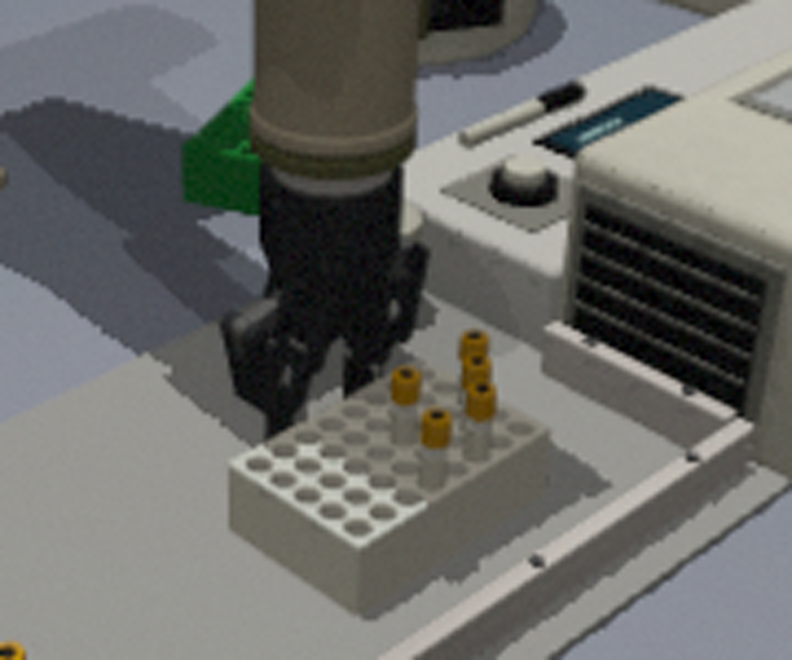

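The rack has turned parallel to the rail and its tubes stand. Continuing, slower near the rail.

drive_tool --pt "100 0 0 -0.003 0 0 0" --pt "100 0 0 -0.007 0 0 0" --pt "100 0 0 -0.011 0 0 0" --pt "100 0 0 -0.015 0 0 0" --pt "100 0 0 -0.019 0 0 0" --pt "100 0 0 -0.023 0 0 0" --pt "100 0 0 -0.027 0 0 0" --pt "100 0 0 -0.031 0 0 0" --pt "100 0 0 -0.035 0 0 0" --pt "100 0 0 -0.038 0 0 0"

```text
time: 5.3
tool_pos: [548.3, 7.6, 18.3]
tcp_rot: [179.3, 90.0, -3.7]
ft_force: [-3.2, -0.5, 1.9]
finger_gap: 52.0
```

drive_tool --pt "100 0 0 -0.001 0 0 0" --pt "100 0 0 -0.002 0 0 0" --pt "100 0 0 -0.003 0 0 0" --pt "100 0 0 -0.0035 0 0 0" --pt "100 0 0 -0.004 0 0 0" --pt "100 0 0 -0.0045 0 0 0" --pt "100 0 0 -0.005 0 0 0" --pt "100 0 0 -0.0055 0 0 0" --pt "100 0 0 -0.006 0 0 0" --pt "100 0 0 -0.006 0 0 0"

```text
time: 6.13
tool_pos: [553.9, 7.4, 18.3]
tcp_rot: [-169.6, 90.0, 7.5]
ft_force: [-2.8, 0.9, 1.8]
finger_gap: 52.0
```

```bash
python3 - <<'E'
from q import *
go(-107,-155,18)
from bench import snapshot
s=snapshot("scene");crop(s,240,140,420,290,4.4,"pics/a5.png")
E
```

```text
F [-2.8  0.9  1.8] station [-110.9 -154.9] 18.3 gap 52.0 6.1333
[ 0.0003  0.0001 -0.0039] [ 0.0019 -0.0002  0.    ]
pics/a5.png (660, 792, 3)
```

View pics/a5.png

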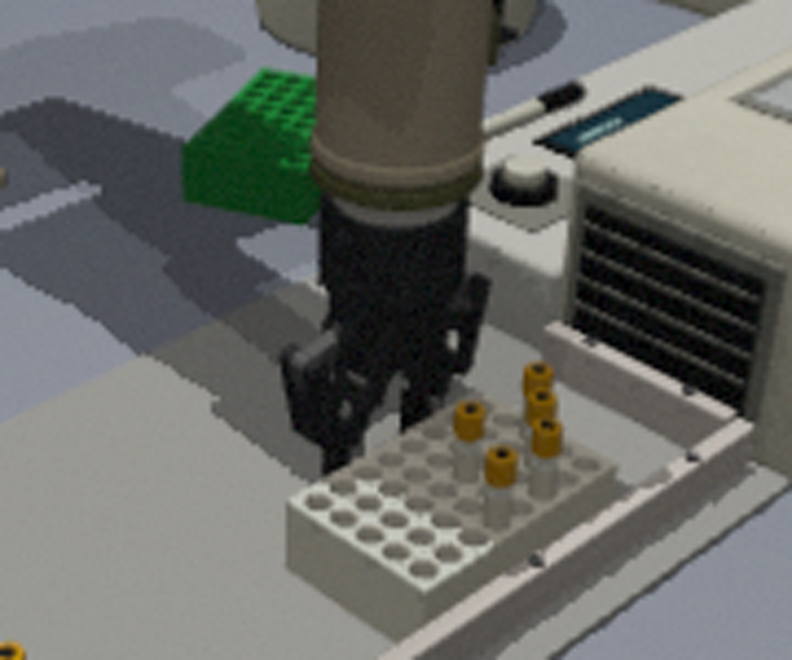

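drive_tool --pt "100 0 0 -0.0003 0 0 0" --pt "100 0 0 -0.0006 0 0 0" --pt "100 0 0 -0.0009 0 0 0" --pt "100 0 0 -0.0012 0 0 0" --pt "100 0 0 -0.0015 0 0 0" --pt "100 0 0 -0.0018 0 0 0" --pt "100 0 0 -0.0021 0 0 0" --pt "100 0 0 -0.0024 0 0 0" --pt "100 0 0 -0.0027 0 0 0" --pt "100 0 0 -0.003 0 0 0"

```text
time: 7.02
tool_pos: [556.8, 7.2, 18.3]
tcp_rot: [8.6, 90.0, -174.4]
ft_force: [-3.5, 0.5, 2.6]
finger_gap: 51.8
```

drive_tool --pt "100 0 0 -0.0003 0 0 0" --pt "100 0 0 -0.0006 0 0 0" --pt "100 0 0 -0.0009 0 0 0" --pt "100 0 0 -0.0012 0 0 0" --pt "100 0 0 -0.0015 0 0 0" --pt "100 0 0 -0.0018 0 0 0" --pt "100 0 0 -0.0021 0 0 0" --pt "100 0 0 -0.0024 0 0 0" --pt "100 0 0 -0.0027 0 0 0" --pt "100 0 0 -0.003 0 0 0"

```text
time: 7.85
tool_pos: [558.8, 7.1, 18.1]
tcp_rot: [0.9, 89.9, 177.9]
ft_force: [-10.0, 0.7, 9.0]
finger_gap: 51.8
```

```bash
python3 - <<'E'
from q import *
go(-107,-155,18)
from bench import snapshot
s=snapshot("scene");crop(s,290,210,420,290,6,"pics/a6.png")
E
```

```text
F [-10.    0.7   9. ] station [-106.  -154.9] 18.1 gap 51.8 7.85
[0.0001 0.0001 0.001 ] [ 0.0019  0.0022 -0.    ]
pics/a6.png (480, 780, 3)
```

View pics/a6.png

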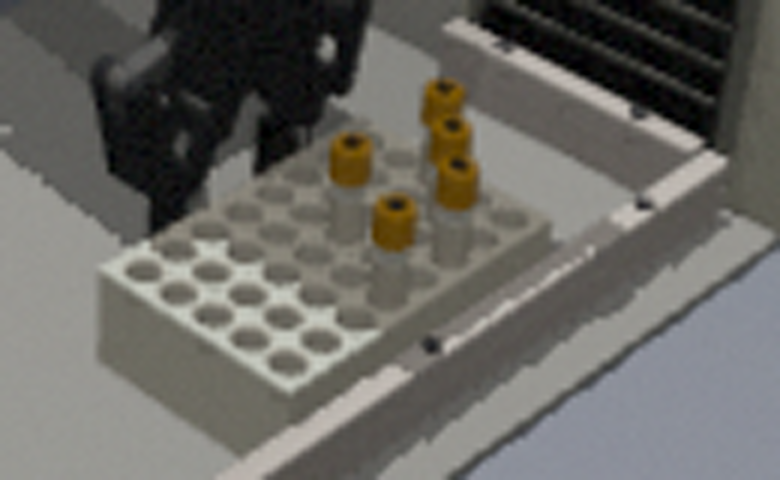

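Flush with the rail: the crop shows the far edge hidden along the rail, and the contact force has risen to 10 N. Backing away and going up.

drive_tool --pt "100 0 0 0.003 0 0 0" --pt "100 0 0 0.01 0 0 0" --pt "100 0 0 0.025 0 0 0" --pt "100 0 0 0.045 0 0 0" --pt "100 -0.02 0 0.06 0 0 0" --pt "100 -0.05 0 0.06 0 0 0" --pt "100 -0.085 0 0.06 0 0 0" --pt "100 -0.12 0 0.06 0 0 0" --pt "100 -0.15 0 0.06 0 0 0" --pt "100 -0.16 0 0.06 0 0 0"

```text
time: 8.73
tool_pos: [502.5, 10.0, 184.2]
tcp_rot: [178.7, 89.5, -4.3]
ft_force: [1.1, 0.4, -0.0]
finger_gap: 51.9
```

```bash
python3 - <<'E'
from q import *
go(-48,-275,178,-3.1)
go(-48,-275,178,176.9)
print(sense()["joint_pos"])
from bench import snapshot
s=snapshot("top");pickle.dump(s,open("top1.pkl","wb"));crop(s,170,130,300,235,6,"pics/a7.png")
E
```

```text
F [ 1.1  0.4 -0. ] station [-162.3 -155. ] 184.2 gap 51.9 8.7333
[ 0.0072  0.1202 -0.114 ] [-1.5688 -0.0069 -0.0072]
F [ 1.1  0.4 -0. ] station [-162.3 -155. ] 184.2 gap 51.9 8.7333
[ 0.0072  0.1202 -0.114 ] [ 1.5728 -0.0072  0.0069]
[-4.70978576e+00 -6.73324864e+00  1.04488105e+02  3.51053488e-03
  8.17303220e+01  8.82755197e+01]
pics/a7.png (630, 780, 3)
```

View pics/a7.png

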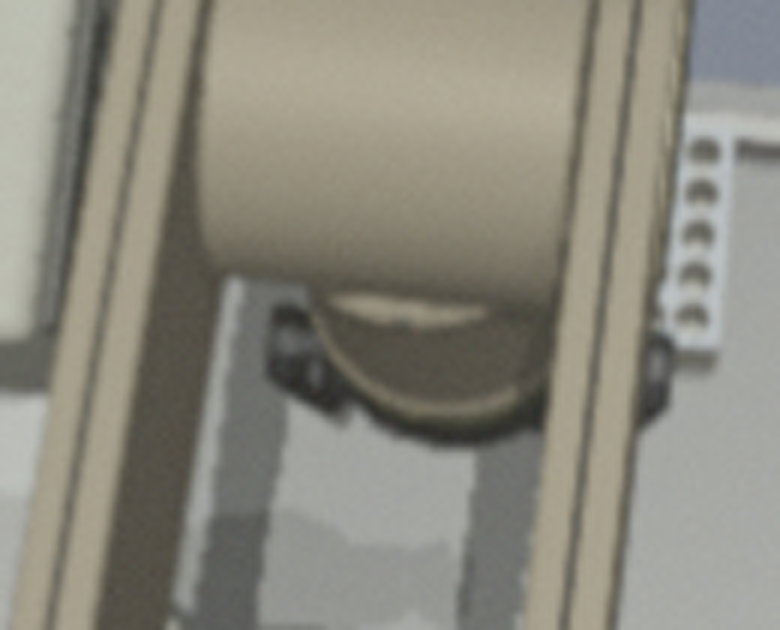

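drive_tool --pt "140 0 0.012 -0.01 -0.12 0 0" --pt "140 0 0.024 -0.02 -0.24 0 0" --pt "140 0 0.036 -0.03 -0.36 0 0" --pt "140 0 0.048 -0.04 -0.48 0 0" --pt "140 0 0.06 -0.05 -0.6 0 0" --pt "140 0 0.072 -0.06 -0.72 0 0" --pt "140 0 0.084 -0.07 -0.84 0 0" --pt "140 0 0.096 -0.08 -0.96 0 0" --pt "140 0 0.108 -0.09 -1.08 0 0" --pt "140 0 0.12 -0.1 -1.2 0 0"

```text
time: 9.62
tool_pos: [593.1, -115.3, 176.2]
tcp_rot: [-83.0, 89.9, 163.1]
ft_force: [-0.5, -0.2, -0.1]
finger_gap: 38.4
```

```bash
python3 - <<'E'
from q import *
go(-53,-277,80,-3.1)
E
```

```text
F [-0.5 -0.2 -0.1] station [ -65.1 -275.3] 176.2 gap 38.4 9.6167
[ 0.0961  0.0121 -0.0027] [-3.63e-01 -1.00e-04  1.90e-03]
```

drive_tool --pt "140 0.005 0.002 0 -0.12 0 0" --pt "140 0.02 0.005 0 -0.24 0 0" --pt "140 0.04 0.01 -0.001 -0.34 0 0" --pt "140 0.06 0.012 -0.002 -0.363 0 0" --pt "140 0.08 0.012 -0.002 -0.363 0 0" --pt "140 0.096 0.012 -0.002 -0.363 0 0" --pt "140 0.096 0.012 -0.002 -0.363 0 0" --pt "140 0.096 0.012 -0.002 -0.363 0 0" --pt "140 0.096 0.012 -0.002 -0.363 0 0" --pt "140 0.096 0.012 -0.002 -0.363 0 0"

```text
time: 10.45
tool_pos: [606.1, -118.3, 83.7]
tcp_rot: [76.8, 89.9, -16.7]
ft_force: [-0.6, -0.0, 0.2]
finger_gap: 38.5
```

```bash
python3 - <<'E'
from q import *
go(-53,-277,18,-3.1)
from bench import snapshot
s=snapshot("scene");crop(s,240,170,420,320,4.4,"pics/b1.png")
s=snapshot("top");pickle.dump(s,open("top2.pkl","wb"));crop(s,170,130,310,235,5.5,"pics/b2.png")
E
```

```text
F [-0.6 -0.   0.2] station [ -51.9 -277.5] 83.7 gap 38.5 10.45
[ 0.0657 -0.0012 -0.0005] [-0.0059  0.0005 -0.0022]
pics/b1.png (660, 792, 3)
pics/b2.png (578, 770, 3)
```

View pics/b1.png

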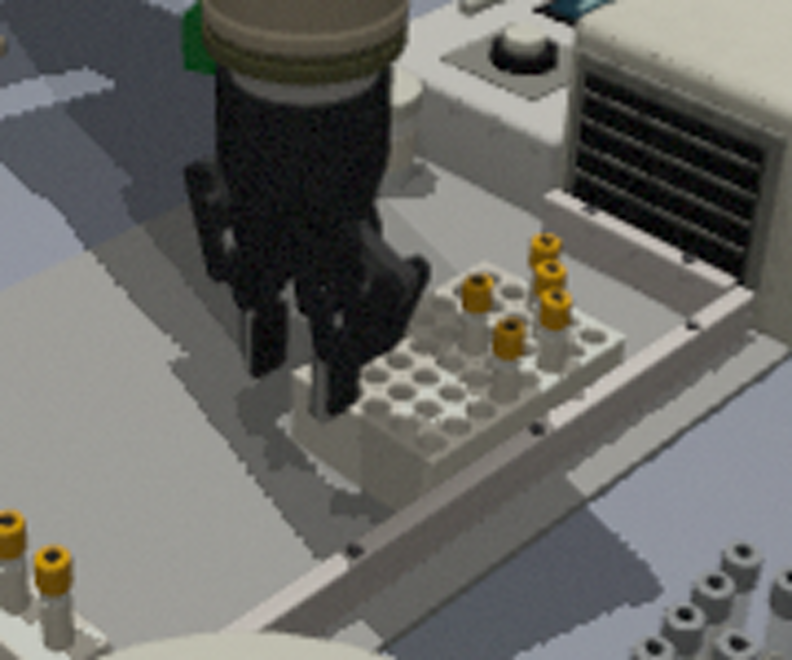

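View pics/b2.png

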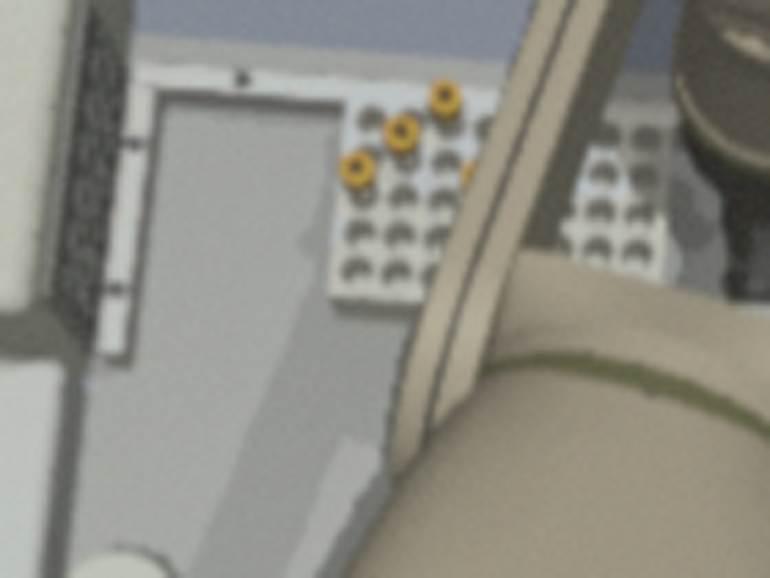

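The top view shows the rack flush along the rail, its left end (335,200) about 84 mm from the stop (150,200). The gripper is beyond its right end, so I lower it and push left.

drive_tool --pt "140 0.015 -0.001 0 -0.004 0 0" --pt "140 0.035 -0.001 0 -0.004 0 0" --pt "140 0.05 -0.001 0 -0.004 0 0" --pt "140 0.06 -0.001 0 -0.004 0 0" --pt "140 0.065 -0.001 0 -0.004 0 0" --pt "140 0.065 -0.001 -0.003 -0.004 0 0" --pt "140 0.065 -0.001 -0.007 -0.004 0 0" --pt "140 0.065 -0.001 -0.011 -0.004 0 0" --pt "140 0.065 -0.001 -0.015 -0.004 0 0" --pt "140 0.065 -0.001 -0.019 -0.004 0 0"

```text
time: 11.38
tool_pos: [606.2, -98.5, 18.4]
tcp_rot: [80.7, 89.9, -12.5]
ft_force: [-0.0, 0.2, -0.2]
finger_gap: 38.5
```

```bash
python3 - <<'E'
from q import *
go(-53,-161,18,-3.1)
from bench import snapshot
s=snapshot("scene");crop(s,240,170,420,320,4.4,"pics/b3.png")
E
```

```text
F [-0.   0.2 -0.2] station [ -52.9 -257.8] 18.4 gap 38.5 11.3833
[ 0.0003 -0.0002 -0.0968] [-0.0016  0.0003 -0.0017]
pics/b3.png (660, 792, 3)
```

View pics/b3.png

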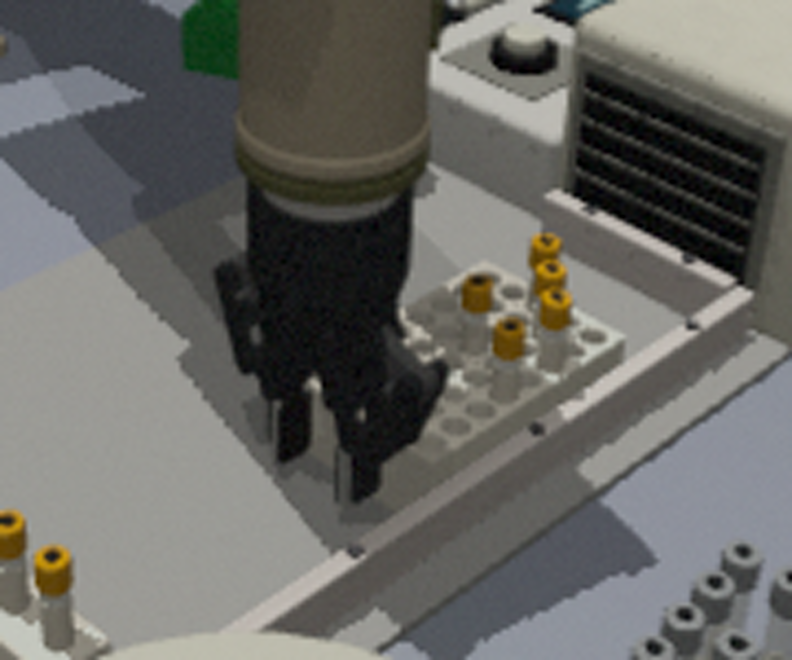

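The fingertips (290,440) and (365,480) stand behind the right end, clear of the rail.

drive_tool --pt "140 0 0 -0.004 0 0 0" --pt "140 0 0 -0.008 0 0 0" --pt "140 0 0 -0.012 0 0 0" --pt "140 0 0 -0.015 0 0 0" --pt "140 0 0 -0.018 0 0 0" --pt "140 0 0 -0.021 0 0 0" --pt "140 0 0 -0.024 0 0 0" --pt "140 0 0 -0.028 0 0 0" --pt "140 0 0 -0.032 0 0 0" --pt "140 0 0 -0.036 0 0 0"

```text
time: 12.27
tool_pos: [607.6, -62.8, 17.5]
tcp_rot: [64.7, 90.0, -28.5]
ft_force: [-0.1, -4.4, 2.7]
finger_gap: 38.4
```

drive_tool --pt "140 0 0 -0.004 0 0 0" --pt "140 0 0 -0.008 0 0 0" --pt "140 0 0 -0.012 0 0 0" --pt "140 0 0 -0.016 0 0 0" --pt "140 0 0 -0.02 0 0 0" --pt "140 0 0 -0.024 0 0 0" --pt "140 0 0 -0.028 0 0 0" --pt "140 0 0 -0.032 0 0 0" --pt "140 0 0 -0.036 0 0 0" --pt "140 0 0 -0.04 0 0 0"

```text
time: 13.1
tool_pos: [609.6, -22.6, 17.2]
tcp_rot: [-106.9, 90.0, 159.9]
ft_force: [0.1, -3.1, 1.7]
finger_gap: 38.7
```

```bash
python3 - <<'E'
from q import *
go(-53,-161,18,-3.1)
from bench import snapshot
s=snapshot("scene");crop(s,290,170,420,270,6,"pics/b4.png")
E
```

```text
F [ 0.1 -3.1  1.7] station [ -53.7 -181.8] 17.2 gap 38.7 13.1
[-0.0008  0.0006 -0.0208] [-0.0019 -0.0001  0.0002]
pics/b4.png (600, 780, 3)
```

View pics/b4.png

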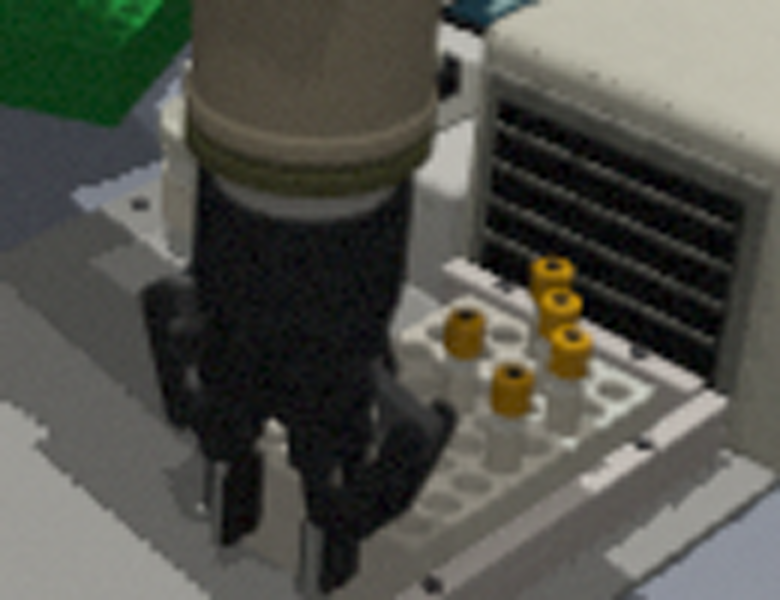

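drive_tool --pt "140 0 0 -0.002 0 0 0" --pt "140 0 0 -0.004 0 0 0" --pt "140 0 0 -0.006 0 0 0" --pt "140 0 0 -0.008 0 0 0" --pt "140 0 0 -0.01 0 0 0" --pt "140 0 0 -0.011 0 0 0" --pt "140 0 0 -0.012 0 0 0" --pt "140 0 0 -0.013 0 0 0" --pt "140 0 0 -0.014 0 0 0" --pt "140 0 0 -0.015 0 0 0"

```text
time: 13.98
tool_pos: [610.4, -8.0, 17.2]
tcp_rot: [-103.6, 90.0, 163.2]
ft_force: [-0.8, -2.1, 0.4]
finger_gap: 38.5
```

drive_tool --pt "140 0 0 -0.0004 0 0 0" --pt "140 0 0 -0.0008 0 0 0" --pt "140 0 0 -0.0012 0 0 0" --pt "140 0 0 -0.0016 0 0 0" --pt "140 0 0 -0.002 0 0 0" --pt "140 0 0 -0.0024 0 0 0" --pt "140 0 0 -0.0028 0 0 0" --pt "140 0 0 -0.0032 0 0 0" --pt "140 0 0 -0.0036 0 0 0" --pt "140 0 0 -0.004 0 0 0"

```text
time: 14.82
tool_pos: [610.6, -4.0, 17.2]
tcp_rot: [-118.9, 90.0, 147.9]
ft_force: [-0.7, -1.3, -0.6]
finger_gap: 38.6
```

drive_tool --pt "140 0 0 -0.0004 0 0 0" --pt "140 0 0 -0.0008 0 0 0" --pt "140 0 0 -0.0012 0 0 0" --pt "140 0 0 -0.0016 0 0 0" --pt "140 0 0 -0.002 0 0 0" --pt "140 0 0 -0.0023 0 0 0" --pt "140 0 0 -0.0026 0 0 0" --pt "140 0 0 -0.0029 0 0 0" --pt "140 0 0 -0.0032 0 0 0" --pt "140 0 0 -0.0035 0 0 0"

```text
time: 15.65
tool_pos: [610.9, -0.6, 17.3]
tcp_rot: [-104.3, 90.0, 162.5]
ft_force: [0.1, -1.6, -1.0]
finger_gap: 38.6
```

```bash
python3 - <<'E'
from q import *
go(-53,-161,18,-3.1)
from bench import snapshot
s=snapshot("scene");crop(s,330,190,420,260,8,"pics/b5.png")
E
```

```text
F [ 0.1 -1.6 -1. ] station [ -53.5 -159.7] 17.3 gap 38.6 15.65
[-0.0007  0.0005  0.0013] [-0.0019 -0.      0.    ]
pics/b5.png (560, 720, 3)
```

View pics/b5.png

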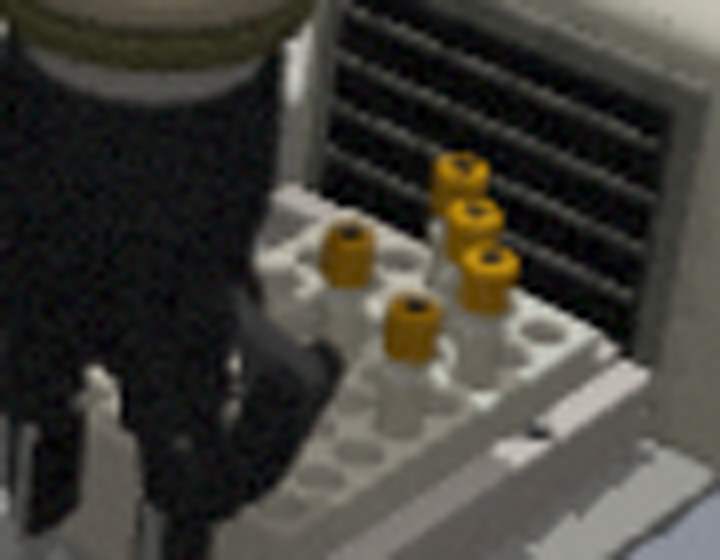

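Nearly at the stop, but no firm contact yet. Continuing in small steps.

drive_tool --pt "140 0 0 -0.0003 0 0 0" --pt "140 0 0 -0.0006 0 0 0" --pt "140 0 0 -0.0009 0 0 0" --pt "140 0 0 -0.0012 0 0 0" --pt "140 0 0 -0.0015 0 0 0" --pt "140 0 0 -0.0018 0 0 0" --pt "140 0 0 -0.0021 0 0 0" --pt "140 0 0 -0.0024 0 0 0" --pt "140 0 0 -0.0027 0 0 0" --pt "140 0 0 -0.003 0 0 0"

```text
time: 16.53
tool_pos: [610.8, 1.1, 17.3]
tcp_rot: [-13.2, 89.9, -106.5]
ft_force: [-2.3, -9.6, 1.4]
finger_gap: 38.6
```

Contact at the stop: 9.6 N. Backing off and up.

drive_tool --pt "140 0 0 0.002 0 0 0" --pt "140 0 0 0.008 0 0 0" --pt "140 0 0 0.02 0 0 0" --pt "140 0 0 0.04 0 0 0" --pt "140 -0.02 0 0.055 0 0 0" --pt "140 -0.05 0 0.07 0 0 0" --pt "140 -0.09 0 0.08 0 0 0" --pt "140 -0.12 0 0.1 0 0 0" --pt "140 -0.15 -0.02 0.13 0 0 0" --pt "140 -0.16 -0.04 0.16 0 0 0"

```text
time: 17.37
tool_pos: [564.7, -155.9, 182.2]
tcp_rot: [78.6, 89.6, -14.5]
ft_force: [0.9, -1.3, 0.4]
finger_gap: 38.4
```

```bash
python3 - <<'E'
from q import *
go(-165,-75,178,-93.1)
from bench import snapshot
s=snapshot("scene");pickle.dump(s,open("scene3.pkl","wb"));crop(s,310,180,420,265,7,"pics/d1.png")
s=snapshot("top");pickle.dump(s,open("top3.pkl","wb"));crop(s,170,130,300,235,6,"pics/d2.png")
E
```

```text
F [ 0.9 -1.3  0.4] station [ -91.3 -317.3] 182.2 gap 38.4 17.3667
[ 0.0034 -0.0737 -0.2424] [ 1.5709 -0.0044 -0.0066]
pics/d1.png (595, 770, 3)
pics/d2.png (630, 780, 3)
```

View pics/d1.png

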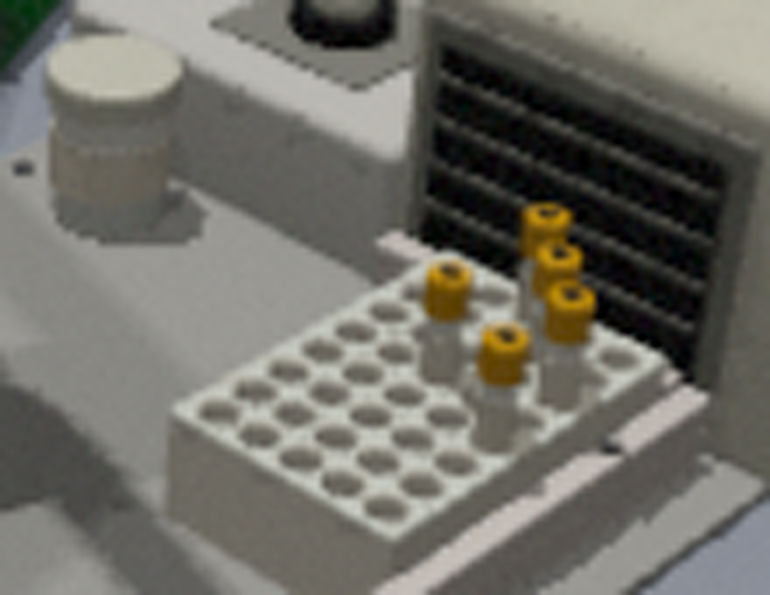

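View pics/d2.png

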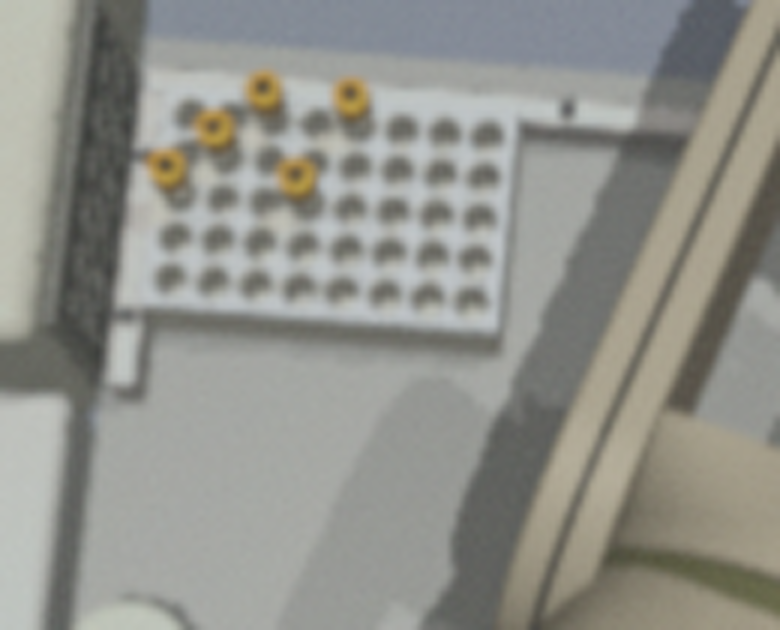

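```bash
python3 - <<'E'
from fit import *
s=load("top3.pkl")
P=[cw(s,170,130,p,51) for p in[(158,82),(519,105),(500,333),(145,308)]]
c,t=rackfit(P); print(c,np.degrees(t))
th=np.radians(-3.1);Q=np.array([[np.cos(th),-np.sin(th)],[np.sin(th),np.cos(th)]])
for O in([672.1,157.5],[673,156]): print(Q.T@(c-np.array(O)))
# edges by predicted home overlay
O=np.array([672.1,157.5])
for n in("top3","scene3"):
    q=load(n+".pkl");pp=w2px(q,[[*(O+Q@np.array(p)),51] for p in((0,0),(0,-150),(-96,-150),(-96,0))])
    print((pp+.5-[170,130])*6-.5 if n=="top3" else (pp+.5-[310,180])*7-.5)
E
```

```text
rack resid [[2.1, 2.6], [1.0, -0.8], [-2.3, -0.0], [-0.9, -1.7]]
[622.81458626  86.5436725 ] -2.210859423001481
[-45.37605897 -73.51779168]
[-46.35586019 -72.0686576 ]
[[168.52538405  90.49193907]
 [521.5221313  116.1703478 ]
 [501.06929181 336.67980657]
 [142.28925844 309.42174006]]
[[659.30892411 353.83750366]
 [384.29631179 535.5909251 ]
 [160.97973451 406.26016844]
 [437.76454815 245.68952868]]
```

The images agree with home within 2–3 mm. To verify by touch, I'll press once more on the near long side with both fingers. Earlier contact with the rail came at station x -106.

drive_tool --pt "100 0 -0.006 -0.018 0.12 0 0" --pt "100 0 -0.012 -0.036 0.24 0 0" --pt "100 0 -0.018 -0.054 0.36 0 0" --pt "100 0 -0.024 -0.072 0.48 0 0" --pt "100 0 -0.03 -0.09 0.6 0 0" --pt "100 0 -0.036 -0.108 0.72 0 0" --pt "100 0 -0.042 -0.126 0.84 0 0" --pt "100 0 -0.048 -0.144 0.96 0 0" --pt "100 0 -0.054 -0.162 1.08 0 0" --pt "100 0 -0.06 -0.18 1.2 0 0"

```text
time: 18.3
tool_pos: [512.3, 29.0, 176.8]
tcp_rot: [-83.8, 90.0, 113.9]
ft_force: [0.9, 0.2, -0.1]
finger_gap: 51.5
```

```bash
python3 - <<'E'
from q import *
go(-150,-85,120,-93.1)
E
```

```text
F [ 0.9  0.2 -0.1] station [-153.6 -135.5] 176.8 gap 51.5 18.3
[ 0.0568 -0.0459 -0.0213] [3.63e-01 1.00e-04 4.00e-04]
```

drive_tool --pt "100 0.005 -0.012 -0.005 0.12 0 0" --pt "100 0.015 -0.024 -0.01 0.24 0 0" --pt "100 0.03 -0.036 -0.016 0.34 0 0" --pt "100 0.045 -0.044 -0.02 0.363 0 0" --pt "100 0.057 -0.046 -0.021 0.363 0 0" --pt "100 0.057 -0.046 -0.021 0.363 0 0" --pt "100 0.057 -0.046 -0.021 0.363 0 0" --pt "100 0.057 -0.046 -0.021 0.363 0 0" --pt "100 0.057 -0.046 -0.021 0.363 0 0" --pt "100 0.057 -0.046 -0.021 0.363 0 0"

```text
time: 19.13
tool_pos: [519.2, 78.2, 121.2]
tcp_rot: [-175.2, 89.9, 2.0]
ft_force: [1.0, -0.4, 0.4]
finger_gap: 51.8
```

```bash
python3 - <<'E'
from q import *
go(-130,-85,18,-93.1)
from bench import snapshot
s=snapshot("scene");crop(s,260,130,420,270,5,"pics/e1.png")
E
```

```text
F [ 1.  -0.4  0.4] station [-149.4  -86.1] 121.2 gap 51.8 19.1333
[ 0.1032 -0.0009 -0.0192] [ 0.0056 -0.0018  0.0002]
pics/e1.png (700, 800, 3)
```

View pics/e1.png

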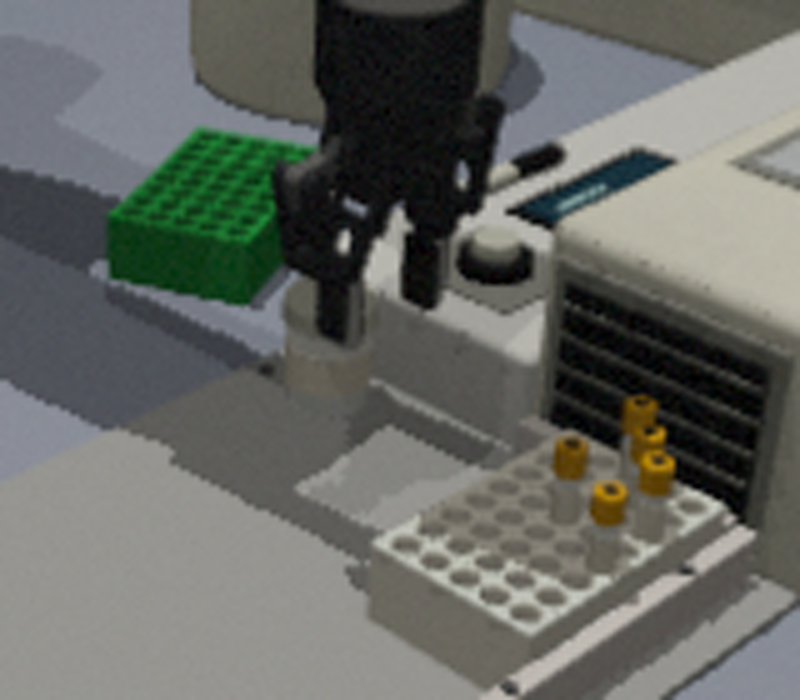

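drive_tool --pt "100 0.02 0 0 0.004 0 0" --pt "100 0.045 0 0 0.004 0 0" --pt "100 0.07 0 0 0.004 0 0" --pt "100 0.09 0 0 0.004 0 0" --pt "100 0.1 0 0 0.004 0 0" --pt "100 0.102 0 -0.005 0.004 0 0" --pt "100 0.102 0 -0.012 0.004 0 0" --pt "100 0.102 0 -0.019 0.004 0 0" --pt "100 0.102 0 -0.026 0.004 0 0" --pt "100 0.102 0 -0.032 0.004 0 0"

```text
time: 20.02
tool_pos: [552.9, 77.1, 19.9]
tcp_rot: [-174.2, 89.8, 2.8]
ft_force: [0.1, 0.2, -0.6]
finger_gap: 51.9
```

drive_tool --pt "100 0 0 -0.001 0 0 0" --pt "100 0 0 -0.002 0 0 0" --pt "100 0 0 -0.003 0 0 0" --pt "100 0 0 -0.004 0 0 0" --pt "100 0 0 -0.005 0 0 0" --pt "100 0 0 -0.0056 0 0 0" --pt "100 0 0 -0.0062 0 0 0" --pt "100 0 0 -0.0068 0 0 0" --pt "100 0 0 -0.0074 0 0 0" --pt "100 0 0 -0.008 0 0 0"

```text
time: 20.85
tool_pos: [558.4, 76.7, 18.1]
tcp_rot: [28.9, 90.0, -154.1]
ft_force: [-0.5, 0.1, 0.1]
finger_gap: 51.8
```

```bash
python3 - <<'E'
from q import *
go(-106,-85,18,-93.1)
E
```

```text
F [-0.5  0.1  0.1] station [-110.2  -85.4] 18.1 gap 51.8 20.85
[ 0.0001 -0.0004 -0.0042] [ 0.002  0.    -0.   ]
```

drive_tool --pt "100 0 0 -0.0006 0 0 0" --pt "100 0 0 -0.0012 0 0 0" --pt "100 0 0 -0.0018 0 0 0" --pt "100 0 0 -0.0024 0 0 0" --pt "100 0 0 -0.0028 0 0 0" --pt "100 0 0 -0.0032 0 0 0" --pt "100 0 0 -0.0036 0 0 0" --pt "100 0 0 -0.004 0 0 0" --pt "100 0 0 -0.0044 0 0 0" --pt "100 0 0 -0.0048 0 0 0"

```text
time: 21.68
tool_pos: [562.6, 76.4, 18.0]
tcp_rot: [4.8, 89.9, -178.2]
ft_force: [-5.0, 0.1, 3.1]
finger_gap: 51.7
```

```bash
python3 - <<'E'
from q import *
go(-106,-85,18,-93.1)
E
```

```text
F [-5.   0.1  3.1] station [-105.9  -85.4] 18.0 gap 51.7 21.6833
[ 0.     -0.0004  0.0001] [ 0.0018  0.0012 -0.0001]
```

drive_tool --pt "100 0 0 -0.0003 0 0 0" --pt "100 0 0 -0.0006 0 0 0" --pt "100 0 0 -0.0009 0 0 0" --pt "100 0 0 -0.0012 0 0 0" --pt "100 0 0 -0.0014 0 0 0" --pt "100 0 0 -0.0014 0 0 0" --pt "100 0 0 -0.0014 0 0 0" --pt "100 0 0 -0.0014 0 0 0" --pt "100 0 0 -0.0014 0 0 0" --pt "100 0 0 -0.0014 0 0 0"

```text
time: 22.52
tool_pos: [563.1, 76.1, 17.8]
tcp_rot: [11.5, 89.8, -171.5]
ft_force: [-7.4, -1.9, 5.7]
finger_gap: 52.1
```

drive_tool --pt "100 0 0 0.002 0 0 0" --pt "100 0 0 0.008 0 0 0" --pt "100 0 0 0.02 0 0 0" --pt "100 0 0 0.035 0 0 0" --pt "100 -0.02 0 0.04 0 0 0" --pt "100 -0.05 0 0.04 0 0 0" --pt "100 -0.085 0 0.04 0 0 0" --pt "100 -0.12 0 0.04 0 0 0" --pt "100 -0.15 0 0.04 0 0 0" --pt "100 -0.17 0 0.04 0 0 0"

```text
time: 23.35
tool_pos: [525.8, 78.6, 192.2]
tcp_rot: [-173.3, 89.7, 3.7]
ft_force: [1.1, 0.8, 0.4]
finger_gap: 51.8
```

```bash
python3 - <<'E'
from q import *
go(-106,-85,18,-93.1)
from bench import snapshot
s=snapshot("scene");pickle.dump(s,open("scene4.pkl","wb"));crop(s,310,180,420,265,7,"pics/f1.png")
st=sense(); b=np.array([461.5,256]); 
for z in (150,105): print(rel(st,[*b,z],psi=-93.1))
E
```

```text
F [1.1 0.8 0.4] station [-142.8  -85.2] 192.2 gap 51.8 23.35
[ 0.1744 -0.     -0.0359] [ 0.0021 -0.0052  0.0006]
pics/f1.png (595, 770, 3)
(array([ 0.0453, -0.1735,  0.0757]), array([ 0.0021, -0.01  ,  0.0011]))
(array([ 0.0903, -0.1735,  0.0762]), array([ 0.0021, -0.01  ,  0.0011]))
```

View pics/f1.png

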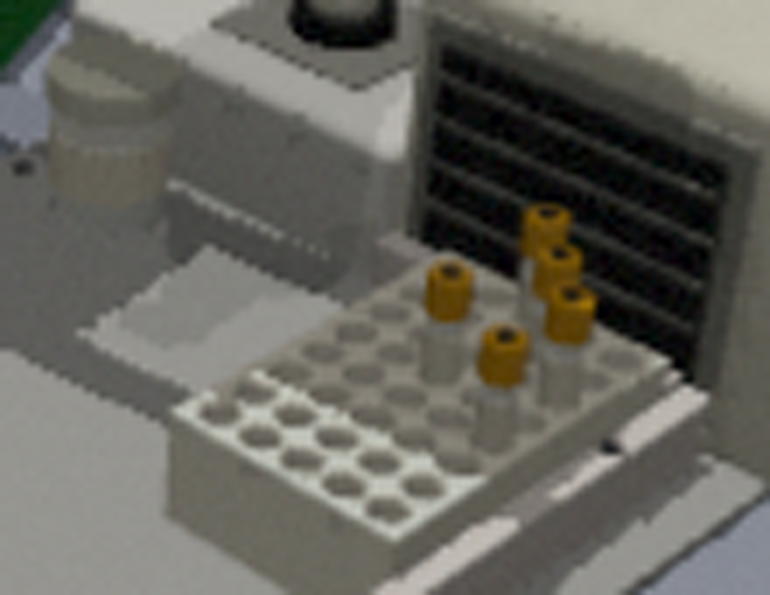

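The rack is unchanged from the earlier view, tubes standing, with its end still on the stop; it is home. Now to the button with shut fingers.

drive_tool --pt "255 0 -0.01 0.025 0.002 0 0" --pt "255 0 -0.035 0.05 0.002 0 0" --pt "255 0 -0.065 0.07 0.002 0 0" --pt "255 0 -0.1 0.075 0.002 0 0" --pt "255 0 -0.13 0.075 0.002 0 0" --pt "255 0.01 -0.155 0.075 0.002 0 0" --pt "255 0.02 -0.168 0.075 0.002 0 0" --pt "255 0.035 -0.1735 0.075 0.002 0 0" --pt "255 0.045 -0.1735 0.075 0.002 0 0" --pt "255 0.06 -0.1735 0.075 0.002 0 0"

```text
time: 24.23
tool_pos: [458.7, 255.9, 127.8]
tcp_rot: [-163.4, 90.0, 13.5]
ft_force: [0.7, -1.1, 0.8]
finger_gap: -0.1
```

```bash
python3 - <<'E'
from q import *
st=sense();print(st["tool_pos"],st["finger_gap"],rel(st,[461.5,256,95],psi=-93.1))
from bench import snapshot
s=snapshot("scene");crop(s,310,110,420,195,7,"pics/g1.png")
E
```

```text
[458.74503737 255.93181817 127.81022865] -0.12094230286138123 (array([ 0.0328, -0.0002, -0.0027]), array([ 0.001 , -0.0008,  0.0002]))
pics/g1.png (595, 770, 3)
```

View pics/g1.png

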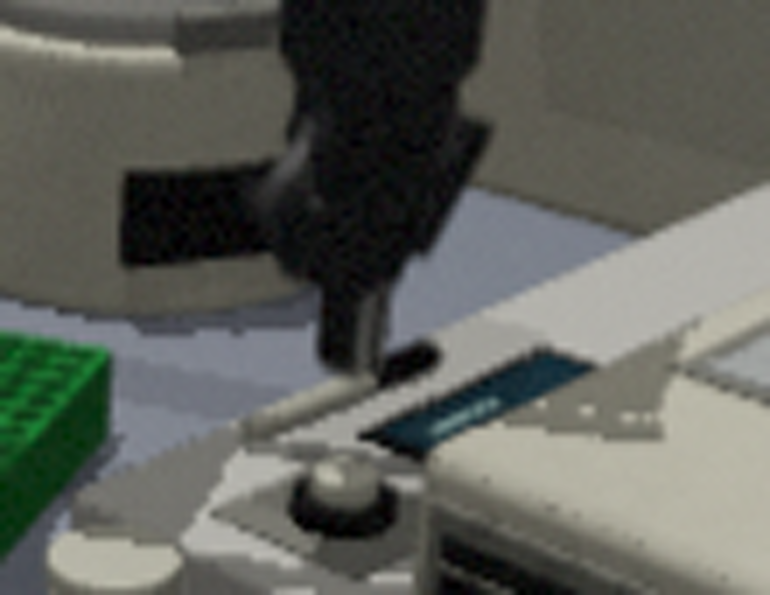

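The shut fingertips (352,365) are straight above the button (345,470). Lowering to 95 mm.

drive_tool --pt "255 0.005 0 -0.001 0 0 0" --pt "255 0.012 0 -0.002 0 0 0" --pt "255 0.02 0 -0.0025 0 0 0" --pt "255 0.026 0 -0.0025 0 0 0" --pt "255 0.03 0 -0.0025 0 0 0" --pt "255 0.0325 0 -0.0025 0 0 0" --pt "255 0.0325 0 -0.0025 0 0 0" --pt "255 0.0325 0 -0.0025 0 0 0" --pt "255 0.0325 0 -0.0025 0 0 0" --pt "255 0.0325 0 -0.0025 0 0 0"

```text
time: 25.12
tool_pos: [461.5, 255.6, 96.1]
tcp_rot: [-152.6, 90.0, 24.3]
ft_force: [0.1, -0.5, 0.2]
finger_gap: 0.3
```

```bash
python3 - <<'E'
from q import *
st=sense();print(st["tool_pos"],st["ft_force"])
from bench import snapshot
s=snapshot("scene");crop(s,330,140,400,195,11,"pics/g2.png")
E
```

```text
[461.54793916 255.64596432  96.10746406] [ 0.10231772 -0.53163165  0.18568285]
pics/g2.png (605, 770, 3)
```

View pics/g2.png

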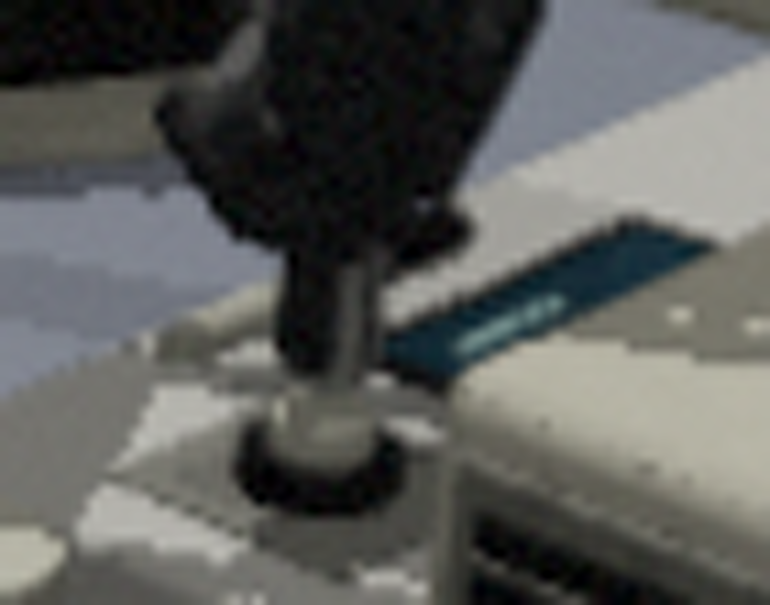

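Centred over the button. Pressing.

drive_tool --pt "255 0.002 0 0 0 0 0" --pt "255 0.004 0 0 0 0 0" --pt "255 0.006 0 0 0 0 0" --pt "255 0.008 0 0 0 0 0" --pt "255 0.009 0 0 0 0 0" --pt "255 0.01 0 0 0 0 0" --pt "255 0.011 0 0 0 0 0" --pt "255 0.012 0 0 0 0 0" --pt "255 0.013 0 0 0 0 0" --pt "255 0.014 0 0 0 0 0"

```text
time: 26.0
tool_pos: [461.2, 255.5, 81.7]
tcp_rot: [17.4, 90.0, -165.7]
ft_force: [-2.8, -1.6, 4.8]
finger_gap: 0.1
```

drive_tool --pt "255 0.0004 0 0 0 0 0" --pt "255 0.0008 0 0 0 0 0" --pt "255 0.0012 0 0 0 0 0" --pt "255 0.0016 0 0 0 0 0" --pt "255 0.002 0 0 0 0 0" --pt "255 0.0024 0 0 0 0 0" --pt "255 0.0028 0 0 0 0 0" --pt "255 0.003 0 0 0 0 0" --pt "255 0.003 0 0 0 0 0" --pt "255 0.003 0 0 0 0 0"

```text
time: 26.83
tool_pos: [461.3, 255.6, 80.7]
tcp_rot: [142.2, 90.0, -40.9]
ft_force: [-11.2, -6.0, 23.0]
finger_gap: 0.2
```

The button is bottomed: 23 N at 80.7 mm. Releasing upward.

drive_tool --pt "255 -0.003 0 0 0 0 0" --pt "255 -0.008 0 0 0 0 0" --pt "255 -0.016 0 0 0 0 0" --pt "255 -0.03 0 0 0 0 0" --pt "255 -0.05 0 0 0 0 0" --pt "255 -0.075 0 0 0 0 0" --pt "255 -0.1 0 0 0 0 0" --pt "255 -0.12 0 0 0 0 0" --pt "255 -0.13 0 0 0 0 0" --pt "255 -0.13 0 0 0 0 0"

```text
time: 27.67
tool_pos: [462.9, 256.2, 211.7]
tcp_rot: [-153.1, 89.7, 23.7]
ft_force: [0.4, -1.3, -0.4]
finger_gap: 0.3
```

```bash
python3 - <<'E'
from q import *
st=sense();print(st["tool_pos"],st["ft_force"],np.abs(st["qd"]).max())
from bench import snapshot
s=snapshot("scene");crop(s,300,130,420,265,5,"pics/z1.png")
cv2.imwrite("pics/z1f.png",s["frame"])
s=snapshot("top");crop(s,100,100,420,310,2.5,"pics/z2.png")
E
```

```text
[462.87007883 256.16777749 211.72725492] [ 0.39334056 -1.31948959 -0.38482853] 3.1558252201559336
pics/z1.png (675, 600, 3)
pics/z2.png (525, 800, 3)
```

View pics/z1.png

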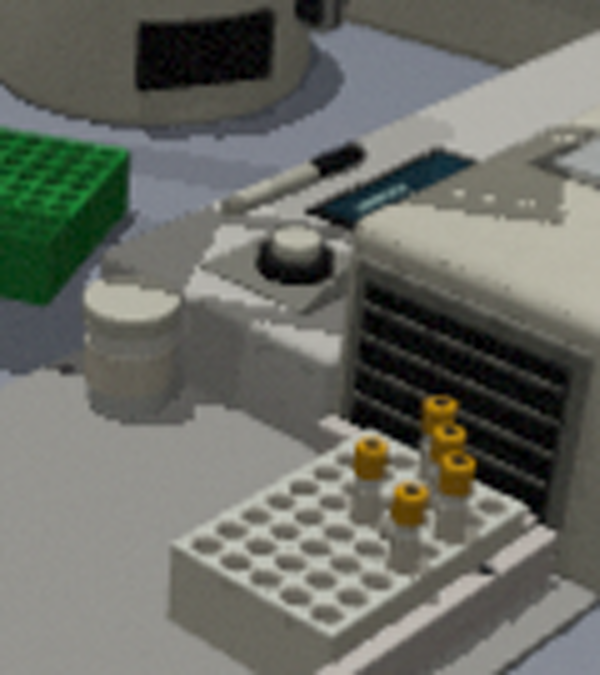

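View pics/z2.png

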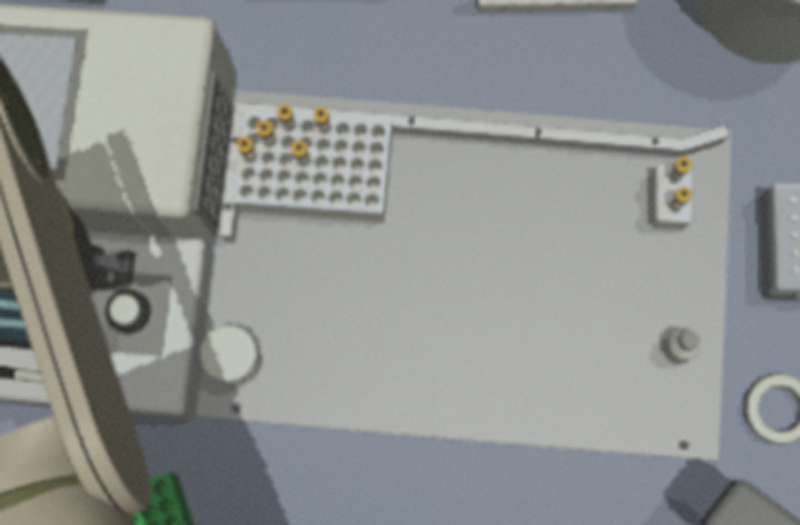

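The rack sits in the corner of rail and stop, all five tubes stand, the button is back up, and the bystanders are where they were.

```bash
python3 -c "
from bench import hand_in
print(hand_in())"
```

```text
the job is handed in; nothing more can be done
None
```

The rack is home against the guide rail and the stop, the start button was pressed fully down and let go, and the job is handed in (about 28 s on the clock).

**What I did:** I pushed the block's near long side with both fingertips until it met the rail (10 N). Then I pushed its right end along the rail to the stop (9.6 N), and pressed the near side again to confirm it was seated. After that I pressed the button with shut fingers and lifted clear.

**Last checks:**
- **Rack against the rail:** the second press on the near side met resistance at the same place as the first, within 0.1 mm.
- **Rack at the stop:** the final pictures show its left end at the stop and all five tubes standing.
- **Button:** it reached the end of its travel at 23 N, and the pictures show it back up.
- **Other objects:** the ones in the final pictures look unmoved; I did not measure them. The arm hid part of the pen and the green rack in the top view, but both show in the scene view.

**Where measurements disagreed:** the two cameras differed by 3–6 mm on the station corner. My corner fit of the rack came out 2–3 mm and about 1° off the home pose, because its far edge blends with the rail in the pictures. I therefore relied on contact force, not the pictures, to judge that it was home.

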